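# Make up the grinding tray and the issuing tray

## Task

Make up the two trays for the next prescription from the stock on the table. The grinding tray (the one with the long groove) gets the larger porcelain jar, the pestle and the largest of the three brass weights; the issuing tray (the one with the ink pad) gets the smaller porcelain jar and the hand stamp. Seat each fully down in the recess cut for it, the pestle lying and everything else upright, never drop a jar or tip it over, and leave the two smaller weights standing where they are.

Things in the scene. Friction and masses are not known exactly. Their poses are not given: they have to be found in the camera images.
- grind_tray: grinding tray: fixed wooden board 192 (x) by 212 mm (y), top 12 mm high, grip cleats along both y ends to 24 mm; felt-lined recesses 6 mm deep. Origin: centre of underside, z up. Recesses at (x, y) mm: round 80 mm at (40, 42) for the larger jar; round 49 mm at (40, -58) for the largest weight; groove 37 (x) by 156 mm (y) at (-52, 0) for the pestle, lying along y either way round
- issue_tray: issuing tray: fixed wooden board 192 (x) by 212 mm (y), top 12 mm high, grip cleats along both y ends to 24 mm; felt-lined recesses 6 mm deep. Origin: centre of underside, z up. Recesses at (x, y) mm: round 71 mm at (40, 42) for the smaller jar; 35 (x) by 57 mm (y) at (40, -55) for the stamp's foot, long side along y, either way round; at (-46, 0) the ink pad tin, 61 x 91 mm, fixed, top 23 mm high
- jar_large_mid (a point): larger blue-and-white porcelain jar, upright, round, 67 mm across at its widest (it can be gripped as a 67 mm cylinder over its whole height), 87 mm high, 0.19 kg; point on its axis 43 mm above its foot, z up
- jar_small_mid (a point): smaller blue-and-white porcelain jar, upright, round, 58 mm across at its widest (it can be gripped as a 58 mm cylinder over its whole height), 76 mm high, 0.15 kg; point on its axis 38 mm above its foot, z up
- pestle_mid (a point): brass pestle lying on the table along its y axis, 143 mm long, 0.24 kg; thick head 24 mm across at its +y end, thinner head 19 mm at its -y end, shaft 12 mm across between y = -38 and +24 mm with its middle line 11 mm above the table; point at the middle of its length, 12 mm above its underside, z up
- stamp_mid (a point): wooden hand stamp standing on its foot, 69 mm high, 0.06 kg: foot 22 mm (x) by 44 mm (y), 12 mm high; narrow neck 20 mm across; round knob 27 mm across from 33 to 69 mm above the underside; point on its axis 34.5 mm above its underside, z up
- weight_large_mid (a point): largest brass weight, 36 mm across and 42 mm high, 0.2 kg: cylindrical body up to 31 mm, knob 20 mm across above; point on its axis 21 mm above its foot, z up
- weight_mid_mid (a point): middle brass weight, 23 mm across and 28 mm high, to be left alone; point on its axis 14 mm above its foot
- weight_small_mid (a point): smallest brass weight, 18 mm across and 22 mm high, to be left alone; point on its axis 11 mm above its foot
Things that resemble listed ones, but are neither listed nor needed, are in the scene too. Leave any red look-alike of the part that bears stamp_mid alone.

How it is judged:
By the outcome, as a careful person would: the job done as asked, in the order asked, and still so for the second after the job is handed in, with the robot touching nothing.
It also fails if it takes over 120 s, if anything falls off the work surface, if the arm or the gripper's body presses on something with over 40 N, if the wrist force passes 120 N, or if a joint passes its speed limit or range.

## Robot

A 6-joint arm with a two-finger parallel gripper is mounted at the origin on the work surface; the furniture and walls round the work are solid. World frame = base frame: x ahead of the robot, y to its left, z up, the work surface at z = 0. Lengths are in m, angles in degrees, forces in N, time in s.
With the tool pointing down it reaches from about 0.4 to 0.825 m from the base axis. Payload 7 kg.
Tool frame: the origin (TCP) lies on the front face of the gripper's body, between the roots of the fingers; the fingertips stand 66 mm ahead of it and the grasp point (between the pads) lies 47 mm ahead of it; z points along the fingers, y is the line along which they close (so a half turn about z gives the same grasp; the last joint's range is limited). The gripper opens to 88 mm and grips with 3 to 60 N. Pads are 19 mm wide; open, the fingers measure 130 mm over their backs; the gripper's body (78 mm by 193 mm) begins 47 mm behind the grasp point.
Start: joints at [-56.431, 20.546, 0.682, 0, -70.136, -16.507], TCP at [0.198, -0.645, 0.292] pointing down, gripper open.
Joint ranges: [-176.03, 176.03], [-82.01, 121.73], [-58.28, 71.71], [-173.87, 95.51], [-174.79, -0.11], [-173.66, 173.66]. Speed limits (degrees/s): [136.94, 136.94, 172.46, 180, 180, 180].

## Interface

Orientations are given as [roll, pitch, yaw] about the fixed x, y, z axes, in that order (R = Rz(yaw) Ry(pitch) Rx(roll)).
In Python, from plant import ctrl gives the robot as it stands.
- The arm moves only by the tool send_rows, never from a script. Its argument "deltas" is a list of rows, each a list of 2 entries, a list of its own where there are three numbers: the shift along the tool's x, y, z each as a share of 800 mm, from -1 to 1, then the turn about the tool's z as a share of 90 degrees, from -1 to 1. A call has exactly 5 rows; each row is the pose to reach, as a shift and turn from the pose commanded when the call began, along the tool's axes at that moment; what a row does not reach only later rows make up. A row lasts 1/12 s, in which the tool goes at most 41.7 mm and 7.16 degrees, less where a joint would pass 70% of its speed; a pose out of reach is approached as far as the arm can. A call with a number of a shift or a turn outside -1 to 1 is refused whole. A call with a gripper value outside its range is refused whole. "gripper" is the opening, from 0 (shut) to 1 (fully open), set as the call begins (left out, the last holds). The fingers move at their own pace and stop on an object; the grip force is fixed at half the most. Time passes only in rows, so rows that repeat a pose let the fingers close, or fill a call up. It gives the time, the measured TCP pose, the force, the opening and the grip force at its end, in the units of the state.
- ctrl.get_obs(): the state, without advancing time (a new reading comes with each control period).
- ctrl.snapshot(name): name is "scene" or "top"; returns a dict with "color" (420x560x3 uint8, red, green, blue), "vertical_fov" (degrees; the focal length in pixels is half the picture's height over the tangent of half this angle, whatever the lens; pixels are square), "cx", "cy" (the principal point, pixels), "rvec" (rotation vector, rad) and "tvec" (3), from world to camera coordinates, as OpenCV has them. Camera axes: x right, y down, z forward; pixel columns grow to the right and rows downward; lengths in m; the calibration is good to about 2 mm. A picture is of the moment at which its call begins. There is no depth.
- ctrl.close_job(): hands the job in; it is judged then, once.
Trained networks look in a picture, given as the dict that the camera call returned (one of the last four; its "shot" number tells which), for a name from the list of things; names that differ only in an ending like _2 or _b are one class to them, and where a whole thing is asked for, a point or a joint stands for the part that bears it (a point fixed in the world has none). Each returns a list of dicts, best first, with "conf" (0 to 1); they miss things now and then, are a little off and sometimes report something else, mostly with a low value. They report only what shows in the picture. A call takes as long as a camera call. They do not tell look-alikes from the thing itself.
- ctrl.boxes_of(picture, thing): "xy" ([column, row] as shares, 0 to 1, of the picture: columns of its width, rows of its height, amid what is visible of it).
- ctrl.cut_out(picture, thing): "pixels" (420x560 bool, what is visible of it) and "xy" ([column, row] as shares, 0 to 1, of the picture: columns of its width, rows of its height, amid what is visible of it).
The state is a dict: "clock": time; "joint_pos": joint angles; "qvel": joint speeds; "tau": joint torques, N m; "tool_pos": TCP position; "orientation": TCP orientation; "force": force on the tool from outside, world axes, zero at the start; "moment": the same for the moment, N m; "opening": finger opening in m; "gripper_force": force on a finger pad.
Only numpy, scipy, OpenCV 4.12 (cv2) and the standard library are available. Lean on these libraries where they do the work, as an engineer would, in place of code of your own. Each camera call takes 0.05 s, during which the arm holds its last target. There are 200 camera calls.

## Working session

There is one attempt and no reset: what is moved stays moved. The work goes in short steps, Python scripts to look and compute and a tool call to move; the robot and the scene stay as the last step left them, time stands still between calls to the robot, and variables do not carry over. Pictures are saved under pics/ and viewed, at most 14 in all, crops included, and the job is handed in when it is done.

Besides the shell and the picture viewer there is one more tool, called after "Emit:" by a JSON object that holds its "method" and its "body", one argument or row to a line. send_rows: Moves the arm, as the interface text tells. Shift numbers are shares of 800 mm and turn numbers shares of 90 degrees, none past 1 either way. Its arguments: {"type":"object","properties":{"deltas":{"type":"array","items":{"type":"array"}},"gripper":{"type":"number"}},"required":["deltas"]}

```bash
ls; mkdir -p pics; cat > h.py <<'E'
import numpy as np, cv2
from plant import ctrl
def snap(n,fn=None):
    p=ctrl.snapshot(n)
    if fn: cv2.imwrite('pics/'+fn,cv2.cvtColor(p['color'],cv2.COLOR_RGB2BGR))
    return p
def cam(p):
    f=210/np.tan(np.radians(p['vertical_fov'])/2)
    K=np.array([[f,0,p['cx']],[0,f,p['cy']],[0,0,1]])
    R,_=cv2.Rodrigues(np.array(p['rvec'],float)); t=np.array(p['tvec'],float).ravel()
    return K,R,t
def ray(p,uv,z):
    K,R,t=cam(p); C=-R.T@t
    d=R.T@np.linalg.solve(K,[uv[0],uv[1],1]); return C+d*(z-C[2])/d[2]
def proj(p,X):
    K,R,t=cam(p); q=(np.atleast_2d(X)@R.T+t)@K.T; return q[:,:2]/q[:,2:]
E
python3 - <<'E'
from h import *
np.set_printoptions(precision=3,suppress=True)
o=ctrl.get_obs();print(o)
Z=dict(grind_tray=.012,issue_tray=.012,jar_large_mid=.043,jar_small_mid=.038,pestle_mid=.012,stamp_mid=.0345,weight_large_mid=.021,weight_mid_mid=.014,weight_small_mid=.011)
for n in('scene','top'):
    p=snap(n,n+'0.png'); K,R,t=cam(p); print(n,K[0,0],p['cx'],p['cy'],-R.T@t, {k:v for k,v in p.items() if k!='color'})
    for k,z in Z.items():
        for b in ctrl.boxes_of(p,k):
            uv=np.array(b['xy'])*[560,420]; print(k,round(b['conf'],2),uv,ray(p,uv,z))
E
```

```text
pics
{'clock': 0.0, 'joint_pos': array([-56.429,  20.591,   0.635,  -0.02 , -70.136, -16.507]), 'qvel': array([-0.023, -0.101,  0.1  ,  0.092,  0.036, -0.035]), 'tau': array([  0.003, -58.272,  29.305,   6.997,   0.007,  -0.   ]), 'tool_pos': array([ 0.198, -0.645,  0.291]), 'orientation': array([ 179.906,   -0.008, -162.943]), 'force': array([-0.709, -0.336,  0.554]), 'moment': array([-0.034,  0.012, -0.012]), 'gripper_force': 0.0, 'opening': 0.08775236100007439}
scene 449.19524775981506 274.1874579773625 214.46418910347552 [-0.185 -0.769  0.605] {'vertical_fov': 50.11243342326592, 'cx': 274.1874579773625, 'cy': 214.46418910347552, 'rvec': array([ 1.939, -0.759,  0.437]), 'tvec': array([-0.369,  0.219,  0.898]), 'shot': 1}
grind_tray 0.75 [194.88  204.582] [0.44  0.288 0.012]
grind_tray 0.5 [299.712 202.02 ] [0.676 0.083 0.012]
issue_tray 0.82 [355.096 299.796] [ 0.432 -0.323  0.012]
jar_large_mid 0.79 [264.824 203.784] [0.553 0.099 0.043]
jar_small_mid 0.6 [285.6   255.192] [ 0.417 -0.13   0.038]
jar_small_mid 0.37 [256.704 246.792] [ 0.392 -0.055  0.038]
pestle_mid 0.58 [297.472 2
[... 918 characters left out ...]

jar_large_mid 0.61 [423.192 227.094] [ 0.449 -0.315  0.043]
jar_small_mid 0.57 [337.68 243.18] [ 0.419 -0.13   0.038]
pestle_mid 0.77 [234.08  128.016] [0.684 0.094 0.012]
stamp_mid 0.8 [361.704 157.584] [ 0.605 -0.189  0.034]
stamp_mid 0.68 [339.416 290.388] [ 0.317 -0.131  0.034]
stamp_mid 0.67 [301.504 273.21 ] [ 0.356 -0.05   0.034]
stamp_mid 0.46 [325.024 182.7  ] [ 0.552 -0.107  0.034]
weight_large_mid 0.72 [280.28  188.916] [ 0.542 -0.008  0.021]
weight_mid_mid 0.52 [227.416 239.484] [0.432 0.112 0.014]
weight_mid_mid 0.43 [337.512 241.5  ] [ 0.422 -0.133  0.014]
weight_small_mid 0.55 [227.08  185.304] [0.554 0.112 0.011]
weight_small_mid 0.43 [280.784 237.804] [ 0.433 -0.007  0.011]
```

View pics/top0.png

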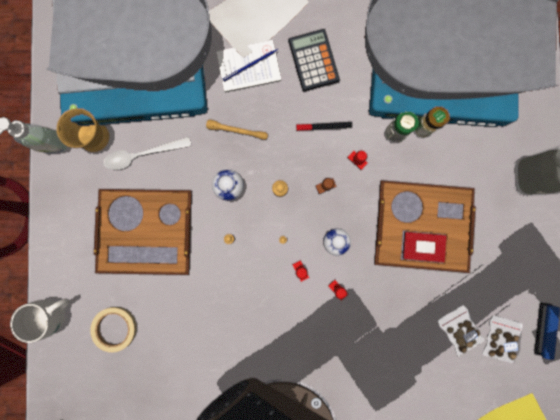

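View pics/scene0.png

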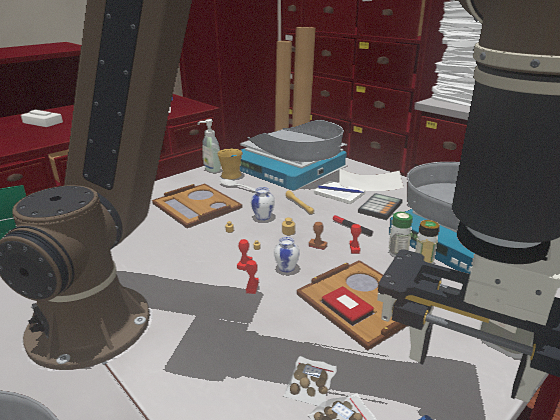

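Top view (column, row):
- Jars: larger (228,186), smaller (337,242).
- Weights: largest (280,188), middle (229,239), smallest (283,240).
- Pestle (237,130). The spoon at (147,153) and the pen at (323,126) look similar to it.
- Stamps: brown (326,185) is the one I want. The red ones at (360,158), (302,270) and (340,290) stay alone.
- Trays: grinding (144,232) with the groove, issuing (425,226) with the ink pad.

Next I'll measure with masks and check the choices in a close crop.

```bash
cat > m.py <<'E'
from h import *
np.set_printoptions(precision=4,suppress=True)
def blob(p,k,uv):
    best=None
    for b in ctrl.cut_out(p,k):
        c=np.array(b['xy'])*[560,420]
        if best is None or np.hypot(*(c-uv))<np.hypot(*(best[0]-uv)): best=(c,b['pixels'],b['conf'])
    return best
def pca(p,k,uv,z):
    c,m,_=blob(p,k,uv); ys,xs=np.nonzero(m)
    P=np.array([ray(p,(x,y),z)[:2] for x,y in zip(xs,ys)])
    (cx,cy),(w,h),a=cv2.minAreaRect((P*1000).astype(np.float32))
    d=np.linalg.eigh(np.cov(P.T))[1][:,1]
    return P.mean(0),d,np.degrees(np.arctan2(d[1],d[0]))%180,(cx,cy,w,h,a),len(xs)
E
python3 - <<'E'
from m import *
p=snap('top')
for k,uv,z in [('pestle_mid',(237,130),.012),('weight_large_mid',(280,188),.025),('jar_large_mid',(228,186),.05),('jar_small_mid',(337,242),.045),('stamp_mid',(326,185),.045),('weight_mid_mid',(229,239),.014),('weight_small_mid',(283,240),.011),('grind_tray',(144,232),.012),('issue_tray',(425,226),.012)]:
    print(k,*pca(p,k,uv,z))
s=snap('scene')
for k,z,uv in [('jar_large_mid',.043,(263,204)),('jar_small_mid',.038,(286,255)),('weight_large_mid',.021,(288,227)),('stamp_mid',.0345,(318,237)),('pestle_mid',.012,(298,202))]:
    c,m,_=blob(s,k,uv); ys,xs=np.nonzero(m); print(k,c,ray(s,(xs.mean(),ys.mean()),z))
im=cv2.cvtColor(p['color'],cv2.COLOR_RGB2BGR)
a=cv2.resize(im[110:260,190:380],None,fx=4,fy=4,interpolation=cv2.INTER_CUBIC); cv2.imwrite('pics/c1.png',a)
b=np.hstack([im[175:285,85:205],im[175:285,365:485]]); cv2.imwrite('pics/c2.png',cv2.resize(b,None,fx=3.3,fy=3.3,interpolation=cv2.INTER_CUBIC))
E
```

```text
pestle_mid [0.6796 0.0895] [0.2365 0.9716] 76.32222139559987 (678.3034057617188, 87.8653335571289, 142.1443328857422, 22.9197998046875, 75.39691925048828) 448
weight_large_mid [ 0.5411 -0.0075] [-0.9963  0.0854] 175.0994020451958 (541.296875, -6.499128341674805, 33.285118103027344, 35.66937255859375, 88.63231658935547) 208
jar_large_mid [0.5495 0.1054] [-0.22    0.9755] 102.70748806182188 (549.5202026367188, 105.00970458984375, 64.77141571044922, 65.75192260742188, 43.910404205322266) 748
jar_small_mid [ 0.4204 -0.1289] [-0.9772  0.2122] 167.75134263001496 (420.5704345703125, -128.84463500976562, 58.11776351928711, 62.206912994384766, 88.67926788330078) 657
stamp_mid [ 0.5445 -0.1083] [-0.4058  0.9139] 113.94327631923498 (545.6675415039062, -107.2698974609375, 27.477460861206055, 44.350162506103516, 20.49054718017578) 224
weight_mid_mid [0.4317 0.1088] [0.5919 0.806 ] 53.70816617296811 (431.9936828613281, 108.84524536132812, 23.764738082885742, 20.427696228027344, 43.98938751220703) 94
weight_small_mid [ 0.4286 -0.0109] [0.4783 0.8782] 61.42303702215036 (429.2409362792969, -10.48094654083252, 15.649889945983887, 15.60506820678711, 88.69917297363281) 51
grind_tray [0.4535 0.3024] [0.0476 0.9989] 87.27330836163904 (454.0450134277344, 303.4150390625, 217.5515899658203, 191.56121826171875, 87.71758270263672) 8175
issue_tray [ 0.4505 -0.3293] [0.1049 0.9945] 83.9785906106349 (451.09796142578125, -329.72161865234375, 217.32383728027344, 191.9315643310547, 83.68409729003906) 8279
jar_large_mid [263.312 201.306] [0.5507 0.1062 0.043 ]
jar_small_mid [284.984 254.814] [ 0.4223 -0.1263  0.038 ]
weight_large_mid [289.408 227.388] [ 0.537 -0.014  0.021]
stamp_mid [317.016 240.114] [ 0.5355 -0.1208  0.0345]
pestle_mid [298.704 202.314] [0.6772 0.0875 0.012 ]
```

View pics/c1.png

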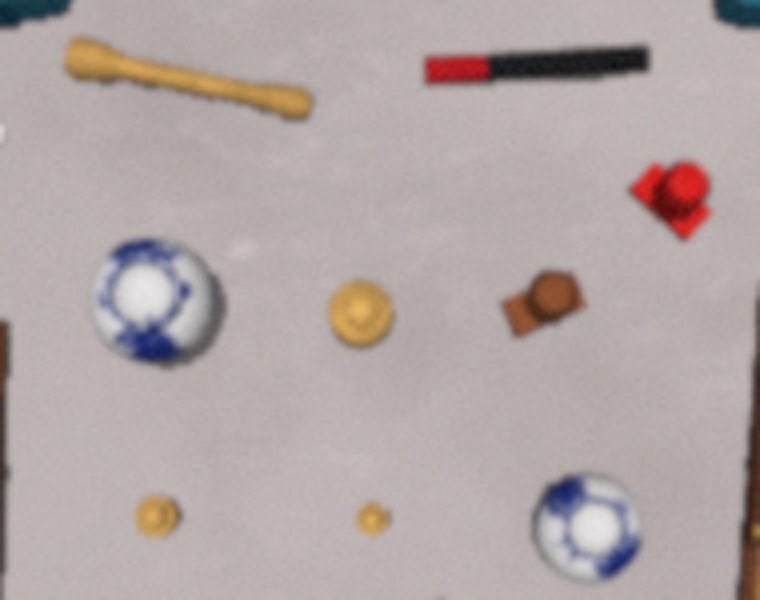

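View pics/c2.png

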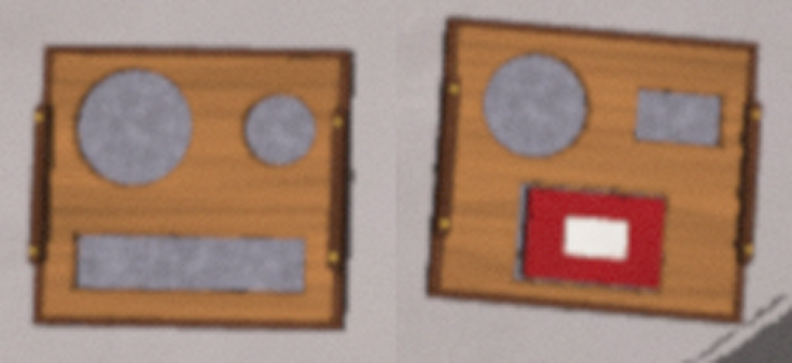

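The crop confirms the brown stamp at top-view (326,185), knob offset by parallax, with the red copy at (360,158). The largest weight and both jars are clear too. Both trays lie with their long side along world y and a slight turn. Next I'll measure the felt recesses directly.

```bash
python3 - <<'E'
from m import *
p=snap('top'); hsv=cv2.cvtColor(p['color'],cv2.COLOR_RGB2HSV)
for (x0,x1,y0,y1) in [(97,190,190,273),(382,472,185,268)]:
    m=np.zeros((420,560),np.uint8); m[y0:y1,x0:x1]=(hsv[y0:y1,x0:x1,1]<70)
    n,l,st,c=cv2.connectedComponentsWithStats(m)
    for i in range(1,n):
        if st[i,4]>80:
            ys,xs=np.nonzero(l==i); P=np.array([ray(p,(x,y),.008)[:2] for x,y in zip(xs,ys)])
            print(st[i],P.mean(0),cv2.minAreaRect((P*1000).astype(np.float32)))
def T(c,a,v):
    a=np.radians(a); return np.array(c)+np.array([[np.cos(a),-np.sin(a)],[np.sin(a),np.cos(a)]])@np.array(v)
for v in [(.04,.042),(.04,-.058),(-.052,0)]: print('g',T((.454,.303),-2.5,v))
for v in [(.04,.042),(.04,-.055),(-.046,0)]: print('i',T((.451,-.3295),-6.2,v))
# stamp: foot colour mask and knob
h=hsv[160:205,305:345]; 
K=ctrl.cut_out(p,'stamp_mid')
for b in K:
    c=np.array(b['xy'])*[560,420]
    if np.hypot(*(c-[326,185]))<8:
        ys,xs=np.nonzero(b['pixels']); P=np.array([[x,y] for x,y in zip(xs,ys)],np.float32); print(cv2.minAreaRect(P),p['color'][b['pixels']].mean(0))
for X in [(.5445,-.1083,0),(.5445,-.1083,.051)]: print(proj(p,X))
E
```

```text
[108 196  35  35 952] [0.4968 0.3434] ((497.11370849609375, 343.9696350097656), (77.39508056640625, 76.93707275390625), 88.68223571777344)
[159 204  22  21 352] [0.4927 0.2436] ((492.426513671875, 243.2037353515625), (46.7676887512207, 46.00096130371094), 44.138832092285156)
[ 108  246   69   18 1123] [0.4032 0.3059] ((403.2735290527344, 305.8008117675781), (154.37554931640625, 36.67589569091797), 87.69820404052734)
[392 191  31  31 746] [ 0.4966 -0.291 ] ((497.9378356933594, -291.6417236328125), (67.30036163330078, 67.53276824951172), 88.66895294189453)
[438 202  25  17 375] [ 0.486  -0.3875] ((486.0679016113281, -387.4457702636719), (54.844970703125, 33.814125061035156), 84.52083587646484)
[416 241  19  12 213] [ 0.4062 -0.328 ] ((406.3946838378906, -328.08770751953125), (40.407936096191406, 24.463239669799805), 88.69813537597656)
g [0.4958 0.3432]
g [0.4914 0.2433]
g [0.402  0.3053]
i [ 0.4953 -0.2921]
i [ 0.4848 -0.3885]
i [ 0.4053 -0.3245]
((325.27587890625, 184.81036376953125), (12.736727714538574, 20.352500915527344), 66.80140686035156) [125.4775  81.3964  60.0676]
[[324.3238 187.6909]]
[[326.5134 185.0956]]
```

Emit:
{"method": "send_rows", "body": {
  "deltas": [
    [[0, 0, 0], -0.07],
    [[0, 0, 0], -0.14],
    [[0, 0, 0], -0.19],
    [[0, 0, 0], -0.19],
    [[0, 0, 0], -0.19]
  ],
  "gripper": 1
}}

```text
clock: 2.32
tool_pos: [0.198, -0.6453, 0.2922]
orientation: [-180.0, -0.0, -146.0]
force: [0.0, -0.3, -0.1]
opening: 0.0876
gripper_force: 0.0
```

Felt centres agree with the nominal layout to within 3 mm. The pestle goes first, because the gripper's body would hit the jar if it were already in the tray. I'll turn to yaw -90, then traverse.

Emit:
{"method": "send_rows", "body": {
  "deltas": [
    [[0, 0, 0], -0.07],
    [[0, 0, 0], -0.15],
    [[0, 0, 0], -0.22],
    [[0, 0, 0], -0.29],
    [[0, 0, 0], -0.36]
  ]
}}

```text
clock: 2.73
tool_pos: [0.198, -0.6453, 0.2922]
orientation: [180.0, 0.0, -113.3]
force: [-0.7, -0.4, -0.0]
opening: 0.0874
gripper_force: 0.0
```

Emit:
{"method": "send_rows", "body": {
  "deltas": [
    [[0, 0, 0], -0.07],
    [[0, 0, 0], -0.14],
    [[0, 0, 0], -0.21],
    [[0, 0, 0], -0.262],
    [[0, 0, 0], -0.262]
  ]
}}

```text
clock: 3.15
tool_pos: [0.198, -0.6453, 0.2922]
orientation: [-180.0, 0.0, -89.8]
force: [0.3, -0.2, -0.2]
opening: 0.088
gripper_force: 0.0
```

Emit:
{"method": "send_rows", "body": {
  "deltas": [
    [[-0.02, -0.013, 0], 0],
    [[-0.06, -0.04, 0], 0],
    [[-0.1, -0.067, 0], 0],
    [[-0.14, -0.093, 0], 0],
    [[-0.18, -0.12, 0], 0]
  ]
}}

```text
clock: 3.57
tool_pos: [0.2941, -0.4996, 0.2921]
orientation: [180.0, -0.0, -90.2]
force: [1.1, 0.1, 0.6]
opening: 0.0877
gripper_force: 0.0
```

Emit:
{"method": "send_rows", "body": {
  "deltas": [
    [[-0.04, -0.027, 0], 0],
    [[-0.08, -0.053, 0], 0],
    [[-0.12, -0.08, 0], 0],
    [[-0.16, -0.107, 0], 0],
    [[-0.2, -0.133, 0], 0]
  ]
}}

```text
clock: 3.98
tool_pos: [0.4004, -0.3391, 0.2925]
orientation: [-180.0, -0.0, -90.2]
force: [1.4, -0.6, -0.0]
opening: 0.0879
gripper_force: 0.0
```

Emit:
{"method": "send_rows", "body": {
  "deltas": [
    [[-0.04, -0.027, 0], 0],
    [[-0.08, -0.053, 0], 0],
    [[-0.12, -0.08, 0], 0],
    [[-0.16, -0.107, 0], 0],
    [[-0.2, -0.133, 0], 0]
  ]
}}

```text
clock: 4.4
tool_pos: [0.5065, -0.1787, 0.2926]
orientation: [-179.9, -0.0, -90.2]
force: [1.0, -1.0, -0.8]
opening: 0.0876
gripper_force: 0.0
```

Emit:
{"method": "send_rows", "body": {
  "deltas": [
    [[-0.04, -0.027, 0], 0],
    [[-0.08, -0.053, 0], 0],
    [[-0.12, -0.08, 0], 0],
    [[-0.16, -0.107, 0], 0],
    [[-0.2, -0.133, 0], 0]
  ]
}}

```text
clock: 4.82
tool_pos: [0.6125, -0.0184, 0.2924]
orientation: [-180.0, 0.0, -90.2]
force: [-0.3, 0.2, -0.2]
opening: 0.0877
gripper_force: 0.0
```

Emit:
{"method": "send_rows", "body": {
  "deltas": [
    [[-0.04, -0.029, 0], 0],
    [[-0.08, -0.058, 0], 0.05],
    [[-0.12, -0.087, 0], 0.1],
    [[-0.136, -0.099, 0], 0.153],
    [[-0.136, -0.099, 0], 0.153]
  ]
}}

```text
clock: 5.23
tool_pos: [0.6923, 0.0922, 0.2906]
orientation: [180.0, -0.0, -104.1]
force: [-0.8, -0.6, 0.1]
opening: 0.088
gripper_force: 0.0
```

Emit:
{"method": "send_rows", "body": {
  "deltas": [
    [[0, 0, 0.04], 0],
    [[0, 0, 0.08], 0],
    [[0, 0, 0.12], 0],
    [[0, 0, 0.15], 0],
    [[0, 0, 0.15], 0]
  ]
}}

```text
clock: 5.65
tool_pos: [0.6875, 0.0876, 0.1662]
orientation: [179.5, -0.2, -103.9]
force: [-0.8, -0.3, -1.0]
opening: 0.0874
gripper_force: 0.0
```

```bash
python3 - <<'E'
from m import *
o=ctrl.get_obs(); print(o['tool_pos'],o['orientation'],o['joint_pos'])
p=snap('top','t1.png'); s=snap('scene','s1.png')
a=p['color'][80:230,160:350]; b=s['color'][120:270,200:390]
cv2.imwrite('pics/c3.png',cv2.cvtColor(cv2.resize(np.hstack([a,b]),None,fx=2.1,fy=2.1,interpolation=cv2.INTER_CUBIC),cv2.COLOR_RGB2BGR))
E
```

```text
[0.6875 0.0876 0.1662] [ 179.5308   -0.2429 -103.8914] [ 23.2886  27.7542  -5.2088  -0.1067 -57.5576 -37.1234]
```

View pics/c3.png

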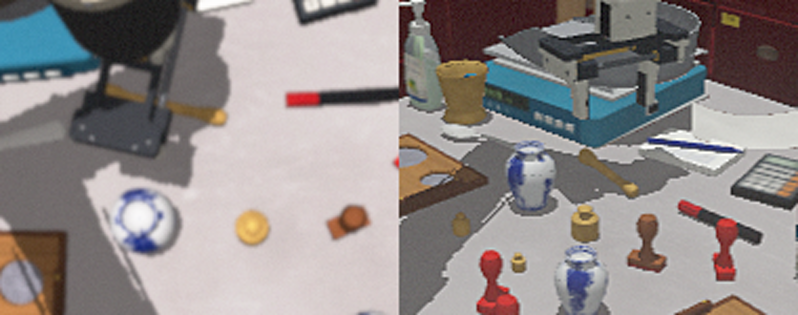

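The top crop (left) has the gripper over the pestle. The scene crop (right) has the fingers straddling the pestle at about crop (612,170), with the jar clear at (530,178). Descending.

Emit:
{"method": "send_rows", "body": {
  "deltas": [
    [[0, 0, 0.02], 0],
    [[0, 0, 0.04], 0],
    [[0, 0, 0.06], 0],
    [[0, 0, 0.07], 0],
    [[0, 0, 0.07], 0]
  ]
}}

```text
clock: 6.17
tool_pos: [0.6907, 0.0886, 0.1164]
orientation: [180.0, -0.0, -103.7]
force: [-0.6, -0.3, 0.4]
opening: 0.0876
gripper_force: 0.0
```

Emit:
{"method": "send_rows", "body": {
  "deltas": [
    [[0, 0, 0], 0],
    [[0, 0, 0], 0],
    [[0, 0, 0], 0],
    [[0, 0, 0], 0],
    [[0, 0, 0], 0]
  ]
}}

```text
clock: 6.58
tool_pos: [0.6909, 0.0889, 0.117]
orientation: [-179.9, 0.0, -103.6]
force: [0.3, -0.6, -0.1]
opening: 0.0874
gripper_force: 0.0
```

Emit:
{"method": "send_rows", "body": {
  "deltas": [
    [[0, 0, 0.015], 0],
    [[0, 0, 0.03], 0],
    [[0, 0, 0.045], 0],
    [[0, 0, 0.053], 0],
    [[0, 0, 0.053], 0]
  ]
}}

```text
clock: 7.0
tool_pos: [0.6892, 0.0882, 0.0707]
orientation: [179.8, -0.1, -103.7]
force: [-0.7, -0.1, -0.8]
opening: 0.088
gripper_force: 0.0
```

Emit:
{"method": "send_rows", "body": {
  "deltas": [
    [[0, 0, 0], 0],
    [[0, 0, 0], 0],
    [[0, 0, 0], 0],
    [[0, 0, 0], 0],
    [[0, 0, 0], 0]
  ],
  "gripper": 0.3
}}

```text
clock: 7.42
tool_pos: [0.6908, 0.0888, 0.0743]
orientation: [-180.0, 0.0, -103.6]
force: [0.0, 0.4, -0.3]
opening: 0.0593
gripper_force: 0.0
```

Emit:
{"method": "send_rows", "body": {
  "deltas": [
    [[0, 0, 0], 0],
    [[0, 0, 0], 0],
    [[0, 0, 0], 0],
    [[0, 0, 0], 0],
    [[0, 0, 0], 0]
  ],
  "gripper": 0
}}

```text
clock: 7.83
tool_pos: [0.6905, 0.0887, 0.0738]
orientation: [180.0, -0.0, -103.6]
force: [-1.1, 0.1, 0.8]
opening: 0.0264
gripper_force: 0.3
```

Emit:
{"method": "send_rows", "body": {
  "deltas": [
    [[0, 0, 0], 0],
    [[0, 0, 0], 0],
    [[0, 0, 0], 0],
    [[0, 0, 0], 0],
    [[0, 0, 0], 0]
  ],
  "gripper": 0
}}

```text
clock: 8.25
tool_pos: [0.6907, 0.0888, 0.0737]
orientation: [-180.0, 0.0, -103.6]
force: [1.4, 0.2, -0.5]
opening: 0.0112
gripper_force: 30.0
```

Emit:
{"method": "send_rows", "body": {
  "deltas": [
    [[0, 0, -0.02], 0],
    [[0, 0, -0.06], 0],
    [[0, 0, -0.1], 0],
    [[0, 0, -0.14], 0],
    [[0, 0, -0.16], 0]
  ]
}}

```text
clock: 8.67
tool_pos: [0.6916, 0.0889, 0.2059]
orientation: [-179.8, 0.1, -103.6]
force: [0.9, 0.4, -1.6]
opening: 0.0113
gripper_force: 30.0
```

Emit:
{"method": "send_rows", "body": {
  "deltas": [
    [[0, 0, -0.02], -0.05],
    [[0, 0, -0.02], -0.12],
    [[0, 0, -0.02], -0.15],
    [[0, 0, -0.02], -0.152],
    [[0, 0, -0.02], -0.152]
  ]
}}

```text
clock: 9.08
tool_pos: [0.6902, 0.0887, 0.2172]
orientation: [179.9, -0.0, -90.1]
force: [-0.1, 0.2, -1.9]
opening: 0.0111
gripper_force: 30.0
```

```bash
python3 - <<'E'
from m import *
o=ctrl.get_obs(); print(o['tool_pos'],o['orientation'],o['opening'],o['force'],o['moment'])
s=snap('scene','s2.png'); p=snap('top')
cv2.imwrite('pics/c4.png',cv2.cvtColor(cv2.resize(np.hstack([s['color'][60:250,180:390],p['color'][60:250,150:360]]),None,fx=1.9,fy=1.9,interpolation=cv2.INTER_CUBIC),cv2.COLOR_RGB2BGR))
E
```

```text
[0.6902 0.0887 0.2172] [179.9331  -0.0096 -90.0508] 0.011130273808901326 [-0.0811  0.2085 -1.929 ] [ 0.0407  0.0596 -0.0427]
```

View pics/c4.png

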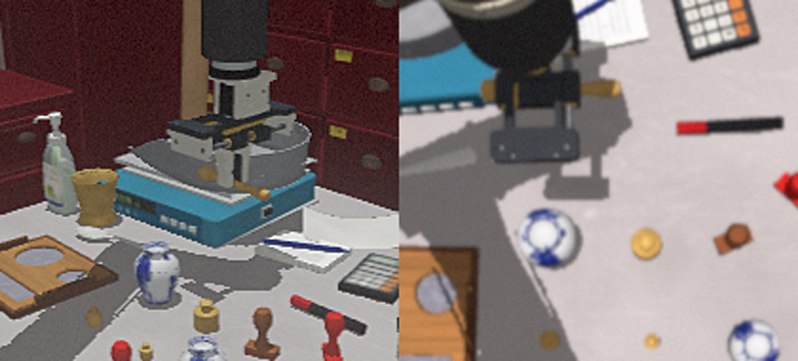

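The pestle is held level, and its ends in the top view are near full-frame (193,106) and (266,106). I'll work out the grip offset properly.

```bash
python3 - <<'E'
from m import *
p=snap('top'); hsv=cv2.cvtColor(p['color'],cv2.COLOR_RGB2HSV)
m=((hsv[...,0]>10)&(hsv[...,0]<28)&(hsv[...,1]>110)&(hsv[...,2]>60)).astype(np.uint8)
ys,xs=np.nonzero(m[97:115,180:280]); xs=xs+180; ys=ys+97
print(xs.min(),xs.max(),ys.min(),ys.max())
for x in (xs.min(),xs.max()): print(ray(p,(x,np.median(ys[np.abs(xs-x)<8])),.154))
print(proj(p,[.6902,.0887,.154]))
E
```

```text
194 265 97 114
[0.6913 0.1545 0.154 ]
[0.6897 0.0166 0.154 ]
[[227.8491 106.6963]]
```

Emit:
{"method": "send_rows", "body": {
  "deltas": [
    [[-0.01, 0.013, 0], 0],
    [[-0.03, 0.039, 0], 0],
    [[-0.055, 0.0715, 0], 0.01],
    [[-0.08, 0.104, 0], 0.02],
    [[-0.105, 0.1366, 0], 0.027]
  ]
}}

```text
clock: 9.65
tool_pos: [0.5797, 0.1732, 0.2174]
orientation: [180.0, -0.0, -92.5]
force: [-0.0, 1.3, -2.6]
opening: 0.0115
gripper_force: 30.0
```

Emit:
{"method": "send_rows", "body": {
  "deltas": [
    [[-0.026, 0.033, 0], 0],
    [[-0.052, 0.066, 0], 0],
    [[-0.078, 0.098, 0], 0],
    [[-0.104, 0.131, 0], 0],
    [[-0.122, 0.154, 0], 0]
  ]
}}

```text
clock: 10.07
tool_pos: [0.4599, 0.2765, 0.2179]
orientation: [180.0, 0.0, -92.4]
force: [0.3, -0.0, -2.5]
opening: 0.0112
gripper_force: 30.0
```

Emit:
{"method": "send_rows", "body": {
  "deltas": [
    [[-0.012, 0.016, 0], 0],
    [[-0.024, 0.032, 0], 0],
    [[-0.034, 0.046, 0], 0],
    [[-0.04, 0.055, 0], 0],
    [[-0.04, 0.055, 0], 0]
  ]
}}

```text
clock: 10.48
tool_pos: [0.4183, 0.3098, 0.2179]
orientation: [180.0, 0.0, -92.3]
force: [0.4, -0.9, -2.6]
opening: 0.0114
gripper_force: 30.0
```

Emit:
{"method": "send_rows", "body": {
  "deltas": [
    [[0, 0, 0.02], 0],
    [[0, 0, 0.05], 0],
    [[0, 0, 0.08], 0],
    [[0, 0, 0.1], 0],
    [[0, 0, 0.1], 0]
  ]
}}

```text
clock: 10.9
tool_pos: [0.4185, 0.3071, 0.1345]
orientation: [179.8, -0.3, -92.5]
force: [-0.5, 0.1, -2.7]
opening: 0.0114
gripper_force: 30.0
```

Emit:
{"method": "send_rows", "body": {
  "deltas": [
    [[0, 0, 0], 0],
    [[0, 0, 0], 0],
    [[0, 0, 0], 0],
    [[0, 0, 0], 0],
    [[0, 0, 0], 0]
  ]
}}

```text
clock: 11.32
tool_pos: [0.4199, 0.3095, 0.1387]
orientation: [-179.9, 0.1, -92.4]
force: [0.5, -0.2, -2.3]
opening: 0.0116
gripper_force: 30.0
```

Emit:
{"method": "send_rows", "body": {
  "deltas": [
    [[0, 0.01, 0], 0],
    [[0.001, 0.0205, 0], 0],
    [[0.001, 0.0205, 0.01], 0],
    [[0.001, 0.0205, 0.025], 0],
    [[0.001, 0.0205, 0.035], 0]
  ]
}}

```text
clock: 11.73
tool_pos: [0.4024, 0.3088, 0.109]
orientation: [180.0, 0.0, -92.3]
force: [0.5, -0.3, -2.8]
opening: 0.0115
gripper_force: 30.0
```

Emit:
{"method": "send_rows", "body": {
  "deltas": [
    [[0, 0, 0], 0],
    [[0, 0, 0], 0],
    [[0, 0, 0], 0],
    [[0, 0, 0], 0],
    [[0, 0, 0], 0]
  ]
}}

```text
clock: 12.15
tool_pos: [0.4033, 0.3092, 0.1102]
orientation: [-180.0, 0.0, -92.4]
force: [0.7, 0.1, -2.2]
opening: 0.0113
gripper_force: 30.0
```

```bash
python3 - <<'E'
from m import *
o=ctrl.get_obs(); print(o['tool_pos'],o['orientation'],o['opening'])
s=snap('scene'); p=snap('top')
cv2.imwrite('pics/c5.png',cv2.cvtColor(cv2.resize(np.hstack([s['color'][130:240,130:270],p['color'][175:285,80:220]]),None,fx=2.8,fy=2.8,interpolation=cv2.INTER_CUBIC),cv2.COLOR_RGB2BGR))
E
```

```text
[0.4033 0.3092 0.1102] [-179.977     0.0378  -92.3819] 0.011331042003540081
```

View pics/c5.png

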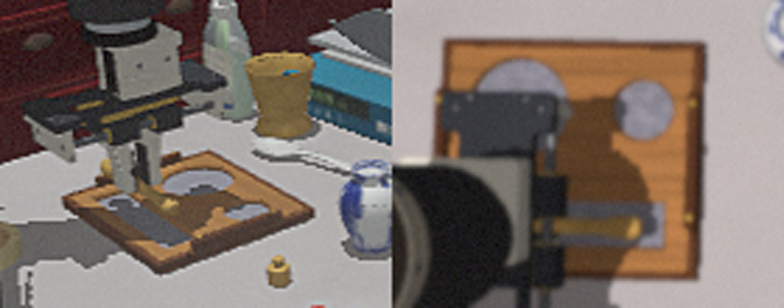

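The right end of the pestle shows at crop (640,228) over the groove, which ends at (663,222). Allowing for height parallax, it is lined up. Lowering and releasing.

Emit:
{"method": "send_rows", "body": {
  "deltas": [
    [[0, 0, 0.008], 0],
    [[0, 0, 0.018], 0],
    [[0, 0, 0.027], 0],
    [[0, 0, 0.033], 0],
    [[0, 0, 0.036], 0]
  ]
}}

```text
clock: 12.67
tool_pos: [0.4028, 0.3084, 0.0796]
orientation: [179.9, -0.1, -92.4]
force: [-1.3, -0.9, 2.9]
opening: 0.0112
gripper_force: 30.0
```

Emit:
{"method": "send_rows", "body": {
  "deltas": [
    [[0, 0, 0], 0],
    [[0, 0, 0], 0],
    [[0, 0, 0], 0],
    [[0, 0, 0], 0],
    [[0, 0, 0], 0]
  ]
}}

```text
clock: 13.08
tool_pos: [0.4033, 0.3091, 0.0812]
orientation: [-180.0, 0.0, -92.4]
force: [0.4, -0.2, -2.3]
opening: 0.0115
gripper_force: 30.0
```

Emit:
{"method": "send_rows", "body": {
  "deltas": [
    [[0, 0, 0.001], 0],
    [[0, 0, 0.001], 0],
    [[0, 0, 0.001], 0],
    [[0, 0, 0.001], 0],
    [[0, 0, 0.001], 0]
  ]
}}

```text
clock: 13.5
tool_pos: [0.4032, 0.309, 0.0802]
orientation: [-180.0, 0.0, -92.4]
force: [0.0, -0.3, -3.0]
opening: 0.0116
gripper_force: 30.0
```

Emit:
{"method": "send_rows", "body": {
  "deltas": [
    [[0, 0, 0.001], 0],
    [[0, 0, 0.001], 0],
    [[0, 0, 0.001], 0],
    [[0, 0, 0.001], 0],
    [[0, 0, 0.001], 0]
  ],
  "gripper": 0.45
}}

```text
clock: 13.92
tool_pos: [0.4033, 0.3091, 0.0795]
orientation: [-180.0, 0.0, -92.4]
force: [0.4, 0.3, -0.0]
opening: 0.0375
gripper_force: 0.0
```

Emit:
{"method": "send_rows", "body": {
  "deltas": [
    [[0, 0, -0.01], 0],
    [[0, 0, -0.04], 0],
    [[0, 0, -0.08], 0],
    [[0, 0, -0.12], 0],
    [[0, 0, -0.16], 0]
  ]
}}

```text
clock: 14.33
tool_pos: [0.403, 0.3086, 0.2094]
orientation: [-180.0, -0.0, -92.4]
force: [0.1, 0.6, -0.9]
opening: 0.0394
gripper_force: 0.0
```

Emit:
{"method": "send_rows", "body": {
  "deltas": [
    [[0.05, -0.02, 0], 0],
    [[0.1, -0.05, 0], 0],
    [[0.15, -0.09, 0], 0],
    [[0.2, -0.12, 0], 0],
    [[0.25, -0.13, 0], 0]
  ],
  "gripper": 1
}}

```text
clock: 14.75
tool_pos: [0.4952, 0.1219, 0.2085]
orientation: [-179.9, 0.0, -92.3]
force: [2.2, -0.2, 0.1]
opening: 0.0673
gripper_force: 0.0
```

```bash
python3 - <<'E'
from m import *
o=ctrl.get_obs(); print(o['tool_pos'],o['orientation'],o['opening'])
p=snap('top'); s=snap('scene')
cv2.imwrite('pics/c6.png',cv2.cvtColor(cv2.resize(np.hstack([p['color'][175:285,80:220],s['color'][150:260,140:280]]),None,fx=2.8,fy=2.8,interpolation=cv2.INTER_CUBIC),cv2.COLOR_RGB2BGR))
for k,uv,z in [('weight_large_mid',(280,188),.025),('pestle_mid',(144,254),.018)]:
    try: print(k,*pca(p,k,uv,z))
    except Exception as e: print(k,e)
E
```

```text
[0.4952 0.1219 0.2085] [-179.8904    0.045   -92.311 ] 0.06727931242943881
weight_large_mid [ 0.5405 -0.0076] [-0.9845  0.1753] 169.90673781329215 (540.154541015625, -7.577519416809082, 31.074417114257812, 33.43677520751953, 88.63227081298828) 195
pestle_mid cannot unpack non-iterable NoneType object
```

View pics/c6.png

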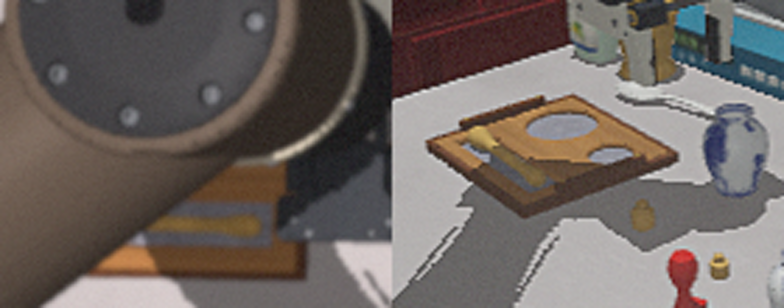

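The pestle lies in the groove, from scene crop (480,135) to (545,183). Now the largest weight.

Emit:
{"method": "send_rows", "body": {
  "deltas": [
    [[0.045, -0.02, 0], 0],
    [[0.09, -0.04, 0], 0],
    [[0.138, -0.0584, 0], 0],
    [[0.138, -0.0584, 0.02], 0],
    [[0.138, -0.0584, 0.05], 0]
  ]
}}

```text
clock: 15.37
tool_pos: [0.5375, 0.0104, 0.1693]
orientation: [-179.7, 0.1, -92.5]
force: [0.9, 0.4, -1.0]
opening: 0.0877
gripper_force: 0.0
```

Emit:
{"method": "send_rows", "body": {
  "deltas": [
    [[0, 0, 0.02], 0],
    [[0, 0, 0.04], 0],
    [[0, 0, 0.05], 0],
    [[0, 0, 0.05], 0],
    [[0, 0, 0.05], 0]
  ]
}}

```text
clock: 15.78
tool_pos: [0.5358, 0.0117, 0.1277]
orientation: [180.0, -0.0, -92.3]
force: [0.3, -0.8, -0.2]
opening: 0.0875
gripper_force: 0.0
```

```bash
python3 - <<'E'
from m import *
o=ctrl.get_obs(); print(o['tool_pos'],o['orientation'],o['opening'])
p=snap('top'); s=snap('scene')
cv2.imwrite('pics/c7.png',cv2.cvtColor(cv2.resize(np.hstack([p['color'][130:250,210:350],s['color'][150:270,220:360]]),None,fx=2.8,fy=2.8,interpolation=cv2.INTER_CUBIC),cv2.COLOR_RGB2BGR))
try: print(pca(p,'pestle_mid',(144,254),.018))
except Exception as e: print(e)
E
```

```text
[0.5358 0.0117 0.1277] [179.9903  -0.0183 -92.2838] 0.08745453254741667
(array([0.3995, 0.2426]), array([0.2209, 0.9753]), np.float64(77.2367281248568), (399.6416931152344, 242.23291015625, 17.951627731323242, 15.464219093322754, 88.72443389892578), 65)
```

View pics/c7.png

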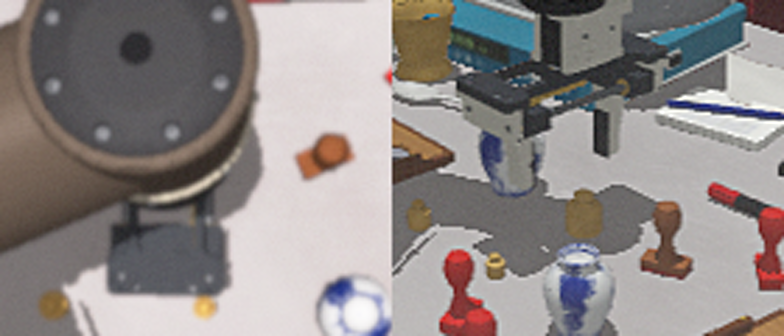

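The gripper stands 19 mm off in y, because the last row was capped. The weight is at scene crop (583,213), with nothing between it and the fingers. Correcting, then going down.

Emit:
{"method": "send_rows", "body": {
  "deltas": [
    [[0.012, -0.004, 0], 0],
    [[0.024, -0.0075, 0], 0],
    [[0.024, -0.0075, 0], 0],
    [[0.024, -0.0075, 0.015], 0],
    [[0.024, -0.0075, 0.03], 0]
  ]
}}

```text
clock: 16.35
tool_pos: [0.5416, -0.0092, 0.104]
orientation: [-179.9, 0.1, -92.4]
force: [0.2, -0.8, -0.4]
opening: 0.0875
gripper_force: 0.0
```

Emit:
{"method": "send_rows", "body": {
  "deltas": [
    [[0, 0, 0.012], 0],
    [[0, 0, 0.024], 0],
    [[0, 0, 0.032], 0],
    [[0, 0, 0.036], 0],
    [[0, 0, 0.036], 0]
  ]
}}

```text
clock: 16.77
tool_pos: [0.5405, -0.0088, 0.0738]
orientation: [179.9, -0.0, -92.4]
force: [-0.7, -0.5, 0.3]
opening: 0.0878
gripper_force: 0.0
```

Emit:
{"method": "send_rows", "body": {
  "deltas": [
    [[0, 0, 0], 0],
    [[0, 0, 0], 0],
    [[0, 0, 0], 0],
    [[0, 0, 0], 0],
    [[0, 0, 0], 0]
  ],
  "gripper": 0.3
}}

```text
clock: 17.18
tool_pos: [0.541, -0.0086, 0.0749]
orientation: [-180.0, 0.0, -92.4]
force: [0.3, -0.1, -0.4]
opening: 0.0597
gripper_force: 0.0
```

Emit:
{"method": "send_rows", "body": {
  "deltas": [
    [[0, 0, 0], 0],
    [[0, 0, 0], 0],
    [[0, 0, 0], 0],
    [[0, 0, 0], 0],
    [[0, 0, 0], 0]
  ],
  "gripper": 0.2
}}

```text
clock: 17.6
tool_pos: [0.5412, -0.0086, 0.0747]
orientation: [-180.0, 0.0, -92.4]
force: [0.9, -0.3, 0.3]
opening: 0.0346
gripper_force: 30.0
```

Emit:
{"method": "send_rows", "body": {
  "deltas": [
    [[0, 0, -0.02], 0],
    [[0, 0, -0.06], 0],
    [[0, 0, -0.1], 0],
    [[0, 0, -0.14], 0],
    [[0, 0, -0.16], 0]
  ]
}}

```text
clock: 18.02
tool_pos: [0.5415, -0.0086, 0.206]
orientation: [-179.8, 0.0, -92.4]
force: [0.8, 0.6, -3.2]
opening: 0.0343
gripper_force: 30.0
```

Emit:
{"method": "send_rows", "body": {
  "deltas": [
    [[-0.02, 0.005, 0], 0],
    [[-0.06, 0.014, 0], 0],
    [[-0.1, 0.024, 0], 0],
    [[-0.14, 0.033, 0], 0],
    [[-0.18, 0.043, 0], 0]
  ]
}}

```text
clock: 18.43
tool_pos: [0.5114, 0.1376, 0.2022]
orientation: [179.9, -0.0, -92.4]
force: [0.3, 0.1, -2.3]
opening: 0.0348
gripper_force: 30.0
```

Emit:
{"method": "send_rows", "body": {
  "deltas": [
    [[-0.04, 0.01, 0], 0],
    [[-0.08, 0.019, 0], 0],
    [[-0.11, 0.026, 0], 0],
    [[-0.1324, 0.0311, 0], 0],
    [[-0.1324, 0.0311, 0], 0]
  ]
}}

```text
clock: 18.85
tool_pos: [0.4912, 0.2463, 0.202]
orientation: [180.0, -0.0, -92.2]
force: [-0.1, 0.0, -2.2]
opening: 0.0345
gripper_force: 30.0
```

Emit:
{"method": "send_rows", "body": {
  "deltas": [
    [[0, 0, 0.02], 0],
    [[0, 0, 0.05], 0],
    [[0, 0, 0.08], 0],
    [[0, 0, 0.1], 0],
    [[0, 0, 0.1], 0]
  ]
}}

```text
clock: 19.27
tool_pos: [0.4899, 0.2414, 0.1188]
orientation: [179.7, -0.3, -92.4]
force: [-0.8, -0.7, -2.2]
opening: 0.0348
gripper_force: 30.0
```

Emit:
{"method": "send_rows", "body": {
  "deltas": [
    [[0, 0, 0], 0],
    [[0, 0, 0], 0],
    [[0, 0, 0], 0],
    [[0, 0, 0], 0],
    [[0, 0, 0], 0]
  ]
}}

```text
clock: 19.68
tool_pos: [0.4923, 0.2438, 0.1235]
orientation: [-179.9, 0.1, -92.4]
force: [-0.9, 0.0, -1.7]
opening: 0.0344
gripper_force: 30.0
```

Emit:
{"method": "send_rows", "body": {
  "deltas": [
    [[0, 0, 0.012], 0],
    [[0, 0, 0.026], 0],
    [[0, 0, 0.038], 0],
    [[0, 0, 0.046], 0],
    [[0, 0, 0.05], 0]
  ]
}}

```text
clock: 20.1
tool_pos: [0.4915, 0.243, 0.0811]
orientation: [179.9, -0.1, -92.4]
force: [-0.2, 0.3, -2.4]
opening: 0.0347
gripper_force: 30.0
```

Emit:
{"method": "send_rows", "body": {
  "deltas": [
    [[0, 0, 0.001], 0],
    [[0, 0, 0.002], 0],
    [[0, 0, 0.003], 0],
    [[0, 0, 0.003], 0],
    [[0, 0, 0.003], 0]
  ]
}}

```text
clock: 20.52
tool_pos: [0.4921, 0.2436, 0.0807]
orientation: [-180.0, 0.0, -92.4]
force: [-0.8, -1.3, 1.7]
opening: 0.0349
gripper_force: 30.0
```

```bash
python3 - <<'E'
from m import *
o=ctrl.get_obs(); print(o['tool_pos'],o['orientation'],o['opening'],o['force'])
p=snap('top'); s=snap('scene')
cv2.imwrite('pics/c8.png',cv2.cvtColor(cv2.resize(np.hstack([p['color'][175:285,80:220],s['color'][150:260,140:280]]),None,fx=2.8,fy=2.8,interpolation=cv2.INTER_CUBIC),cv2.COLOR_RGB2BGR))
E
```

```text
[0.4921 0.2436 0.0807] [-179.9704    0.0252  -92.3706] 0.03494742978937618 [-0.8408 -1.3214  1.7161]
```

View pics/c8.png

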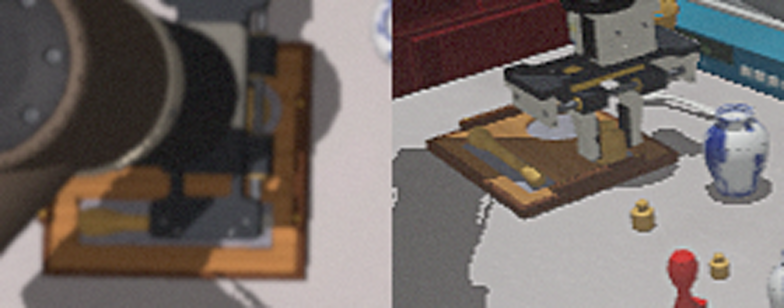

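The weight is in its recess: the force shows support and the height is 6 mm above the table grasp. Release, then the larger jar.

Emit:
{"method": "send_rows", "body": {
  "deltas": [
    [[0, 0, 0], 0],
    [[0, 0, 0], 0],
    [[0, 0, 0], 0],
    [[0, 0, 0], 0],
    [[0, 0, 0], 0]
  ],
  "gripper": 0.65
}}

```text
clock: 21.03
tool_pos: [0.492, 0.2436, 0.0801]
orientation: [-180.0, 0.0, -92.4]
force: [-0.1, -0.1, 0.2]
opening: 0.0561
gripper_force: 0.0
```

Emit:
{"method": "send_rows", "body": {
  "deltas": [
    [[0, 0, -0.02], 0],
    [[0, 0, -0.06], 0],
    [[0, 0, -0.1], 0],
    [[0, 0, -0.14], 0],
    [[0, 0, -0.16], 0]
  ]
}}

```text
clock: 21.45
tool_pos: [0.4931, 0.2443, 0.2122]
orientation: [-179.8, 0.2, -92.3]
force: [1.4, 0.8, 0.2]
opening: 0.0569
gripper_force: 0.0
```

Emit:
{"method": "send_rows", "body": {
  "deltas": [
    [[0.04, -0.019, 0], 0],
    [[0.08, -0.038, 0], 0],
    [[0.12, -0.056, 0], 0],
    [[0.16, -0.074, 0], 0],
    [[0.17, -0.079, 0], 0]
  ],
  "gripper": 1
}}

```text
clock: 21.87
tool_pos: [0.5502, 0.1016, 0.2081]
orientation: [180.0, -0.0, -92.5]
force: [-0.5, 0.3, 0.1]
opening: 0.0838
gripper_force: 0.0
```

Emit:
{"method": "send_rows", "body": {
  "deltas": [
    [[0, 0, 0], 0],
    [[0, 0, 0], 0],
    [[0, 0, 0], 0],
    [[0, 0, 0], 0],
    [[0, 0, 0], 0]
  ]
}}

```text
clock: 22.28
tool_pos: [0.5492, 0.106, 0.2082]
orientation: [-180.0, 0.0, -92.3]
force: [-1.4, -0.9, 0.1]
opening: 0.0874
gripper_force: 0.0
```

```bash
python3 - <<'E'
from m import *
o=ctrl.get_obs(); print(o['tool_pos'],o['orientation'],o['opening'],o['force'])
p=snap('top'); s=snap('scene')
cv2.imwrite('pics/c9.png',cv2.cvtColor(cv2.resize(np.hstack([p['color'][130:285,80:260],s['color'][110:265,140:320]]),None,fx=2.2,fy=2.2,interpolation=cv2.INTER_CUBIC),cv2.COLOR_RGB2BGR))
for k,z,uv in [('jar_large_mid',.043,(263,204)),('weight_large_mid',.027,(215,205))]:
    b=blob(s,k,uv)
    if b: ys,xs=np.nonzero(b[1]); print(k,b[0],len(xs),ray(s,(xs.mean(),ys.mean()),z))
E
```

```text
[0.5492 0.106  0.2082] [-179.9968    0.0053  -92.2925] 0.08740600725185245 [-1.3738 -0.872   0.1036]
jar_large_mid [263.48  201.306] 638 [0.5509 0.1059 0.043 ]
weight_large_mid [219.912 200.088] 150 [0.4852 0.2357 0.027 ]
```

View pics/c9.png

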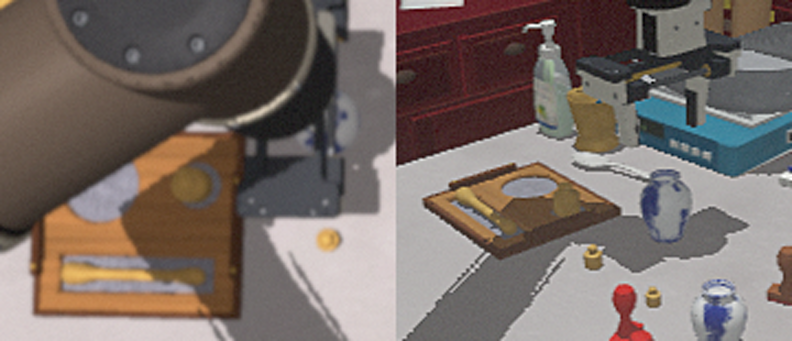

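The pestle lies in its groove (crop (133,273)), the weight stands in its recess (crop (190,185)), and the jar is under the gripper with both estimates agreeing. Going down on the jar.

Emit:
{"method": "send_rows", "body": {
  "deltas": [
    [[0, 0, 0.02], 0],
    [[0, 0, 0.05], 0],
    [[0, 0, 0.08], 0],
    [[0, 0, 0.1], 0],
    [[0, 0, 0.115], 0]
  ]
}}

```text
clock: 22.9
tool_pos: [0.5487, 0.1049, 0.1144]
orientation: [179.9, -0.0, -92.4]
force: [0.1, -0.4, 1.2]
opening: 0.0873
gripper_force: 0.0
```

Emit:
{"method": "send_rows", "body": {
  "deltas": [
    [[0, 0, 0.01], 0],
    [[0, 0, 0.016], 0],
    [[0, 0, 0.02], 0],
    [[0, 0, 0.02], 0],
    [[0, 0, 0.02], 0]
  ]
}}

```text
clock: 23.32
tool_pos: [0.5498, 0.1052, 0.1007]
orientation: [-180.0, 0.0, -92.4]
force: [0.7, -0.2, -0.1]
opening: 0.0877
gripper_force: 0.0
```

Emit:
{"method": "send_rows", "body": {
  "deltas": [
    [[0, 0, 0], 0],
    [[0, 0, 0], 0],
    [[0, 0, 0], 0],
    [[0, 0, 0], 0],
    [[0, 0, 0], 0]
  ],
  "gripper": 0.5
}}

```text
clock: 23.73
tool_pos: [0.5497, 0.1051, 0.1006]
orientation: [-180.0, 0.0, -92.4]
force: [-1.1, -0.1, 2.5]
opening: 0.0666
gripper_force: 30.0
```

Emit:
{"method": "send_rows", "body": {
  "deltas": [
    [[0, 0, 0], 0],
    [[0, 0, 0], 0],
    [[0, 0, 0], 0],
    [[0, 0, 0], 0],
    [[0, 0, 0], 0]
  ]
}}

```text
clock: 24.15
tool_pos: [0.5497, 0.1051, 0.1006]
orientation: [-180.0, 0.0, -92.4]
force: [-0.3, 0.0, 5.0]
opening: 0.0669
gripper_force: 30.0
```

Emit:
{"method": "send_rows", "body": {
  "deltas": [
    [[0, 0, -0.01], 0],
    [[0, 0, -0.03], 0],
    [[0, 0, -0.06], 0],
    [[0, 0, -0.09], 0],
    [[0, 0, -0.11], 0]
  ]
}}

```text
clock: 24.57
tool_pos: [0.5496, 0.105, 0.1903]
orientation: [-180.0, 0.0, -92.4]
force: [-0.2, 0.9, -1.9]
opening: 0.0664
gripper_force: 30.0
```

Emit:
{"method": "send_rows", "body": {
  "deltas": [
    [[-0.01, 0.003, -0.01], 0],
    [[-0.03, 0.008, -0.01], 0],
    [[-0.06, 0.016, -0.01], 0],
    [[-0.09, 0.024, -0.01], 0],
    [[-0.12, 0.032, -0.01], 0]
  ]
}}

```text
clock: 24.98
tool_pos: [0.5269, 0.2029, 0.1957]
orientation: [179.9, -0.0, -92.4]
force: [-0.2, -0.0, -1.2]
opening: 0.0669
gripper_force: 30.0
```

Emit:
{"method": "send_rows", "body": {
  "deltas": [
    [[-0.03, 0.008, 0], 0],
    [[-0.06, 0.016, 0], 0],
    [[-0.09, 0.024, 0], 0],
    [[-0.115, 0.031, 0], 0],
    [[-0.14, 0.038, 0], 0]
  ]
}}

```text
clock: 25.4
tool_pos: [0.5009, 0.3163, 0.1954]
orientation: [179.9, -0.1, -92.4]
force: [0.5, -0.7, -1.7]
opening: 0.0664
gripper_force: 30.0
```

Emit:
{"method": "send_rows", "body": {
  "deltas": [
    [[-0.015, 0.004, 0], 0],
    [[-0.027, 0.007, 0], 0],
    [[-0.035, 0.009, 0], 0],
    [[-0.035, 0.009, 0.01], 0],
    [[-0.035, 0.009, 0.03], 0]
  ]
}}

```text
clock: 25.82
tool_pos: [0.4968, 0.3439, 0.1732]
orientation: [-179.9, 0.1, -92.4]
force: [0.1, -0.4, -1.5]
opening: 0.0667
gripper_force: 30.0
```

Emit:
{"method": "send_rows", "body": {
  "deltas": [
    [[0, 0, 0.02], 0],
    [[0, 0, 0.035], 0],
    [[0, 0, 0.045], 0],
    [[0, 0, 0.05], 0],
    [[0, 0, 0.05], 0]
  ]
}}

```text
clock: 26.23
tool_pos: [0.496, 0.3425, 0.1311]
orientation: [179.9, -0.1, -92.4]
force: [-0.1, 0.7, -1.5]
opening: 0.0665
gripper_force: 30.0
```

Emit:
{"method": "send_rows", "body": {
  "deltas": [
    [[0, 0, 0], 0],
    [[0, 0, 0], 0],
    [[0, 0, 0], 0],
    [[0, 0, 0], 0],
    [[0, 0, 0], 0]
  ]
}}

```text
clock: 26.65
tool_pos: [0.4962, 0.3436, 0.1327]
orientation: [-180.0, 0.0, -92.4]
force: [-0.7, -0.2, -2.5]
opening: 0.0667
gripper_force: 30.0
```

```bash
python3 - <<'E'
from m import *
o=ctrl.get_obs(); print(o['tool_pos'],o['orientation'],o['opening'],o['force'])
s=snap('scene'); z=o['tool_pos'][2]-.1006+.043
b=blob(s,'jar_large_mid',proj(s,[*o['tool_pos'][:2],z])[0])
ys,xs=np.nonzero(b[1]); print(b[0],len(xs),ray(s,(xs.mean(),ys.mean()),z))
E
```

```text
[0.4962 0.3436 0.1327] [-179.9735    0.0389  -92.3756] 0.06672655891074508 [-0.6565 -0.1513 -2.4906]
[198.128 171.906] 467 [0.4969 0.3405 0.0751]
```

Emit:
{"method": "send_rows", "body": {
  "deltas": [
    [[0, 0, 0.006], 0],
    [[0, 0, 0.013], 0],
    [[0, 0, 0.02], 0],
    [[0, 0, 0.026], 0],
    [[0, 0, 0.03], 0]
  ]
}}

```text
clock: 27.17
tool_pos: [0.4958, 0.3431, 0.107]
orientation: [179.9, -0.1, -92.4]
force: [0.5, -0.1, -1.7]
opening: 0.0666
gripper_force: 30.0
```

Emit:
{"method": "send_rows", "body": {
  "deltas": [
    [[0, 0, 0.001], 0],
    [[0, 0, 0.002], 0],
    [[0, 0, 0.003], 0],
    [[0, 0, 0.003], 0],
    [[0, 0, 0.003], 0]
  ]
}}

```text
clock: 27.58
tool_pos: [0.4958, 0.3431, 0.1066]
orientation: [180.0, -0.0, -92.4]
force: [-4.2, -2.3, 7.3]
opening: 0.0667
gripper_force: 30.0
```

Emit:
{"method": "send_rows", "body": {
  "deltas": [
    [[0, 0, 0], 0],
    [[0, 0, 0], 0],
    [[0, 0, 0], 0],
    [[0, 0, 0], 0],
    [[0, 0, 0], 0]
  ],
  "gripper": 1
}}

```text
clock: 28.0
tool_pos: [0.4962, 0.3435, 0.1057]
orientation: [-180.0, 0.0, -92.4]
force: [-0.2, 0.0, -0.6]
opening: 0.0873
gripper_force: 0.0
```

Emit:
{"method": "send_rows", "body": {
  "deltas": [
    [[0, 0, -0.01], 0],
    [[0, 0, -0.04], 0],
    [[0, 0, -0.08], 0],
    [[0, 0, -0.12], 0],
    [[0, 0, -0.14], 0]
  ]
}}

```text
clock: 28.42
tool_pos: [0.4972, 0.3443, 0.2225]
orientation: [-179.8, 0.2, -92.3]
force: [1.1, 1.5, 0.2]
opening: 0.0874
gripper_force: 0.0
```

Emit:
{"method": "send_rows", "body": {
  "deltas": [
    [[0.03, 0.003, 0], 0],
    [[0.075, 0.008, 0], 0],
    [[0.12, 0.014, 0], 0],
    [[0.165, 0.019, 0], 0],
    [[0.21, 0.024, 0], 0]
  ]
}}

```text
clock: 28.83
tool_pos: [0.4694, 0.1749, 0.2184]
orientation: [-180.0, 0.0, -92.3]
force: [0.8, 0.4, 0.4]
opening: 0.0875
gripper_force: 0.0
```

Emit:
{"method": "send_rows", "body": {
  "deltas": [
    [[0.045, 0.005, 0], 0],
    [[0.09, 0.01, 0], 0],
    [[0.135, 0.015, 0], 0],
    [[0.18, 0.021, 0], 0],
    [[0.22, 0.025, 0], 0]
  ]
}}

```text
clock: 29.25
tool_pos: [0.4418, -0.0005, 0.2185]
orientation: [-179.9, 0.0, -92.4]
force: [0.7, -0.6, 0.1]
opening: 0.0875
gripper_force: 0.0
```

Emit:
{"method": "send_rows", "body": {
  "deltas": [
    [[0.045, 0.005, 0], 0],
    [[0.09, 0.011, 0], 0],
    [[0.13, 0.016, 0], 0],
    [[0.162, 0.0194, 0], 0],
    [[0.162, 0.0194, 0], 0]
  ]
}}

```text
clock: 29.67
tool_pos: [0.4207, -0.1306, 0.2183]
orientation: [-180.0, -0.0, -92.5]
force: [-0.5, -0.4, 0.7]
opening: 0.0874
gripper_force: 0.0
```

```bash
python3 - <<'E'
from m import *
o=ctrl.get_obs(); print(o['tool_pos'],o['orientation'],o['opening'],o['force'],o['joint_pos'])
p=snap('top'); s=snap('scene')
cv2.imwrite('pics/c10.png',cv2.cvtColor(cv2.resize(np.hstack([p['color'][150:290,80:390]]),None,fx=2.5,fy=2.5,interpolation=cv2.INTER_CUBIC),cv2.COLOR_RGB2BGR))
for k,z,uv in [('jar_small_mid',.038,(285,255)),('jar_large_mid',.049,(198,175)),('weight_large_mid',.027,(215,205))]:
    b=blob(s,k,uv)
    if b: ys,xs=np.nonzero(b[1]); print(k,b[0],len(xs),ray(s,(xs.mean(),ys.mean()),z))
E
```

```text
[ 0.4207 -0.1306  0.2183] [-179.9955   -0.0155  -92.5497] 0.08737993358656203 [-0.4902 -0.418   0.6875] [  8.5825   1.8271 -33.7051   0.0197 -54.4664 -11.1436]
jar_small_mid [286.104 255.192] 701 [ 0.4219 -0.1273  0.038 ]
jar_large_mid [199.024 182.196] 519 [0.4953 0.344  0.049 ]
weight_large_mid [217.672 200.592] 169 [0.4885 0.2375 0.027 ]
```

View pics/c10.png

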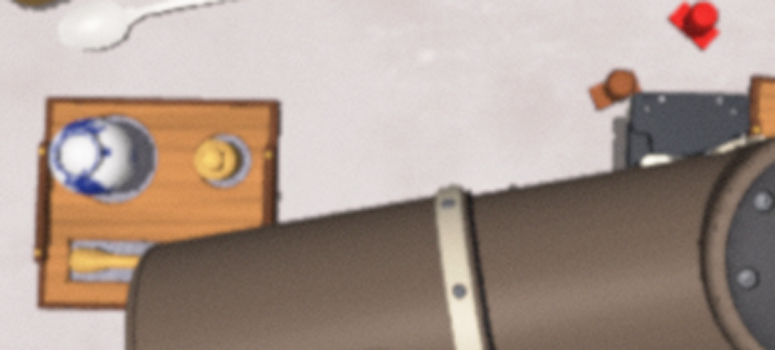

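The grinding tray is complete: larger jar at crop (100,157), weight at (220,160), pestle along row 260, and the jar's mid-height matches seated. Now the smaller jar, with the fingers at 75 mm to clear the red stamp at (.317,-.131).

Emit:
{"method": "send_rows", "body": {
  "deltas": [
    [[0, 0, 0.01], 0],
    [[0, 0, 0.03], 0],
    [[0, 0, 0.05], 0],
    [[0, 0, 0.06], 0],
    [[0, 0, 0.06], 0]
  ],
  "gripper": 0.86
}}

```text
clock: 30.33
tool_pos: [0.4208, -0.1269, 0.1678]
orientation: [179.8, -0.0, -92.3]
force: [-0.5, 0.6, 0.8]
opening: 0.0756
gripper_force: 0.0
```

Emit:
{"method": "send_rows", "body": {
  "deltas": [
    [[0, 0, 0], 0],
    [[0, 0, 0], 0],
    [[0, 0, 0], 0],
    [[0, 0, 0], 0],
    [[0, 0, 0], 0]
  ]
}}

```text
clock: 30.75
tool_pos: [0.4221, -0.1275, 0.1703]
orientation: [-179.9, 0.0, -92.4]
force: [-0.4, 0.1, 0.6]
opening: 0.0756
gripper_force: 0.0
```

Position good, within 1 mm. Down 78 mm to z 0.092 and grip.

Emit:
{"method": "send_rows", "body": {
  "deltas": [
    [[0, 0, 0.015], 0],
    [[0, 0, 0.035], 0],
    [[0, 0, 0.055], 0],
    [[0, 0, 0.075], 0],
    [[0, 0, 0.085], 0]
  ]
}}

```text
clock: 31.17
tool_pos: [0.4212, -0.1276, 0.1006]
orientation: [179.9, -0.0, -92.4]
force: [-0.5, -0.3, -0.9]
opening: 0.0757
gripper_force: 0.0
```

Emit:
{"method": "send_rows", "body": {
  "deltas": [
    [[0, 0, 0.007], 0],
    [[0, 0, 0.012], 0],
    [[0, 0, 0.012], 0],
    [[0, 0, 0.012], 0],
    [[0, 0, 0.012], 0]
  ]
}}

```text
clock: 31.58
tool_pos: [0.4222, -0.1275, 0.0928]
orientation: [-179.9, 0.0, -92.4]
force: [0.3, -0.3, 0.4]
opening: 0.0754
gripper_force: 0.0
```

Emit:
{"method": "send_rows", "body": {
  "deltas": [
    [[0, 0, 0], 0],
    [[0, 0, 0], 0],
    [[0, 0, 0], 0],
    [[0, 0, 0], 0],
    [[0, 0, 0], 0]
  ],
  "gripper": 0.45
}}

```text
clock: 32.0
tool_pos: [0.422, -0.1275, 0.0925]
orientation: [-180.0, 0.0, -92.4]
force: [-0.2, 0.7, 4.5]
opening: 0.0578
gripper_force: 30.0
```

Emit:
{"method": "send_rows", "body": {
  "deltas": [
    [[0, 0, 0], 0],
    [[0, 0, 0], 0],
    [[0, 0, 0], 0],
    [[0, 0, 0], 0],
    [[0, 0, 0], 0]
  ]
}}

```text
clock: 32.42
tool_pos: [0.422, -0.1275, 0.0924]
orientation: [-180.0, -0.0, -92.4]
force: [-1.7, 1.7, 5.2]
opening: 0.0574
gripper_force: 30.0
```

Emit:
{"method": "send_rows", "body": {
  "deltas": [
    [[0, 0, -0.01], 0],
    [[0, 0, -0.03], 0],
    [[0, 0, -0.06], 0],
    [[0, 0, -0.09], 0],
    [[0, 0, -0.12], 0]
  ]
}}

```text
clock: 32.83
tool_pos: [0.4211, -0.1276, 0.1893]
orientation: [179.9, -0.0, -92.4]
force: [0.6, -0.7, -2.2]
opening: 0.0577
gripper_force: 30.0
```

Emit:
{"method": "send_rows", "body": {
  "deltas": [
    [[0.01, -0.005, 0], 0],
    [[0.03, -0.015, 0], 0],
    [[0.055, -0.028, 0], 0],
    [[0.085, -0.043, 0], 0],
    [[0.115, -0.058, 0], 0]
  ]
}}

```text
clock: 33.25
tool_pos: [0.4644, -0.2223, 0.1883]
orientation: [180.0, 0.0, -92.3]
force: [-0.3, 0.3, -1.1]
opening: 0.0576
gripper_force: 30.0
```

Emit:
{"method": "send_rows", "body": {
  "deltas": [
    [[0.03, -0.015, 0], 0],
    [[0.055, -0.028, 0], 0],
    [[0.075, -0.038, 0], 0],
    [[0.086, -0.043, 0], 0],
    [[0.086, -0.043, 0], 0]
  ]
}}

```text
clock: 33.67
tool_pos: [0.496, -0.293, 0.1875]
orientation: [179.9, 0.0, -92.5]
force: [-0.1, 0.2, -1.5]
opening: 0.0577
gripper_force: 30.0
```

Emit:
{"method": "send_rows", "body": {
  "deltas": [
    [[0, 0, 0.01], 0],
    [[0, 0, 0.03], 0],
    [[0, 0, 0.05], 0],
    [[0, 0, 0.065], 0],
    [[0, 0, 0.07], 0]
  ]
}}

```text
clock: 34.08
tool_pos: [0.4941, -0.2901, 0.1299]
orientation: [179.8, 0.1, -92.4]
force: [-0.3, -0.2, -1.3]
opening: 0.0578
gripper_force: 30.0
```

Emit:
{"method": "send_rows", "body": {
  "deltas": [
    [[0, 0, 0], 0],
    [[0, 0, 0], 0],
    [[0, 0, 0], 0],
    [[0, 0, 0], 0],
    [[0, 0, 0], 0]
  ]
}}

```text
clock: 34.5
tool_pos: [0.4962, -0.2915, 0.1329]
orientation: [-179.9, -0.0, -92.4]
force: [-0.7, -1.1, -1.3]
opening: 0.0576
gripper_force: 30.0
```

```bash
python3 - <<'E'
from m import *
o=ctrl.get_obs(); print(o['tool_pos'],o['orientation'],o['opening'],o['force'])
s=snap('scene'); z=o['tool_pos'][2]-.0924+.038
b=blob(s,'jar_small_mid',proj(s,[*o['tool_pos'][:2],z])[0])
ys,xs=np.nonzero(b[1]); print(b[0],len(xs),ray(s,(xs.mean(),ys.mean()),z))
E
```

```text
[ 0.4962 -0.2915  0.1329] [-179.926    -0.0145  -92.3685] 0.05760290950204608 [-0.6684 -1.1161 -1.3287]
[366.016 256.41 ] 504 [ 0.4874 -0.3065  0.0785]
```

Emit:
{"method": "send_rows", "body": {
  "deltas": [
    [[0, 0, 0.01], 0],
    [[0, 0, 0.02], 0],
    [[0, 0, 0.03], 0],
    [[0, 0, 0.037], 0],
    [[0, 0, 0.041], 0]
  ]
}}

```text
clock: 35.02
tool_pos: [0.495, -0.2914, 0.0983]
orientation: [179.9, 0.0, -92.4]
force: [-11.7, 10.4, 40.9]
opening: 0.0583
gripper_force: 30.0
```

Emit:
{"method": "send_rows", "body": {
  "deltas": [
    [[0, 0, 0.001], 0],
    [[0, 0, 0.002], 0],
    [[0, 0, 0.003], 0],
    [[0, 0, 0.003], 0],
    [[0, 0, 0.003], 0]
  ]
}}

```text
clock: 35.43
tool_pos: [0.4951, -0.2914, 0.0984]
orientation: [179.9, -0.0, -92.3]
force: [-7.6, 4.4, 20.0]
opening: 0.0574
gripper_force: 30.0
```

Emit:
{"method": "send_rows", "body": {
  "deltas": [
    [[0, 0, 0], 0],
    [[0, 0, 0], 0],
    [[0, 0, 0], 0],
    [[0, 0, 0], 0],
    [[0, 0, 0], 0]
  ],
  "gripper": 0.9
}}

```text
clock: 35.85
tool_pos: [0.4959, -0.2915, 0.0966]
orientation: [180.0, 0.0, -92.4]
force: [-0.8, 0.2, -0.2]
opening: 0.0782
gripper_force: 0.0
```

Emit:
{"method": "send_rows", "body": {
  "deltas": [
    [[0, 0, -0.01], 0],
    [[0, 0, -0.04], 0],
    [[0, 0, -0.08], 0],
    [[0, 0, -0.12], 0],
    [[0, 0, -0.14], 0]
  ]
}}

```text
clock: 36.27
tool_pos: [0.4971, -0.2921, 0.2135]
orientation: [-179.7, -0.1, -92.3]
force: [0.8, -0.7, 0.7]
opening: 0.0788
gripper_force: 0.0
```

```bash
cat > st.py <<'E'
from m import *
from scipy.optimize import minimize
th=np.linspace(0,2*np.pi,24,endpoint=False)
def pts(x,y,a,z0=0):
    c,s=np.cos(a),np.sin(a); R=np.array([[c,-s],[s,c]])
    out=[]
    f=np.array([[i,j] for i in(-.011,.011) for j in(-.022,.022)])@R.T
    out.append(np.vstack([np.c_[f,0*f[:,0]],np.c_[f,0*f[:,0]+.012]]))
    out.append(np.array([[.01*np.cos(t),.01*np.sin(t),z] for z in(.012,.033) for t in th]))
    out.append(np.array([[r*np.cos(t),r*np.sin(t),z] for r,z in((.010,.033),(.0135,.042),(.0135,.060),(.010,.069)) for t in th]))
    return [o+[x,y,z0] for o in out]
def sil(p,q,z0=0,S=4):
    m=np.zeros((420*S,560*S),np.uint8)
    for o in pts(*q,z0): cv2.fillConvexPoly(m,cv2.convexHull(np.round((proj(p,o)+.5)*S).astype(np.int32)),1)
    return cv2.resize(m.astype(np.float32),(560,420),interpolation=cv2.INTER_AREA)
def fit(views,q0,z0=0):
    def cost(v):
        q=(q0[0]+v[0]*.005,q0[1]+v[1]*.005,q0[2]+v[2]*.15)
        return sum(np.abs(sil(p,q,z0)-m).sum() for p,m in views)
    r=min((minimize(cost,s,method='Nelder-Mead',options=dict(initial_simplex=np.array(s)+np.vstack([np.zeros(3),np.eye(3)]))) for s in ([0,0,0],[0,0,-1.5])),key=lambda r:r.fun)
    return q0[0]+r.x[0]*.005,q0[1]+r.x[1]*.005,np.degrees(q0[2]+r.x[2]*.15),r.fun
E
python3 - <<'E'
from st import *
o=ctrl.get_obs(); print(o['tool_pos'],o['orientation'],o['opening'])
V=[]
for n,uv in(('top',(326,185)),('scene',(317,238))):
    p=snap(n); c,m,cf=blob(p,'stamp_mid',uv); print(n,c,m.sum(),cf); V.append((p,m.astype(np.float32)))
    if n=='scene':
        b=blob(p,'jar_small_mid',proj(p,[.496,-.2915,.044])[0]); ys,xs=np.nonzero(b[1]); print(b[0],len(xs),ray(p,(xs.mean(),ys.mean()),.044))
print('both',fit(V,(.543,-.11,np.radians(25)))); print('top',fit(V[:1],(.543,-.11,np.radians(25)))); print('scene',fit(V[1:],(.543,-.11,np.radians(25))))
E
```

```text
[ 0.4971 -0.2921  0.2135] [-179.7478   -0.1026  -92.3362] 0.07875192471521353
top [306.376 271.404] 78 0.45
scene [318.024 241.416] 265 0.69
[360.696 269.682] 788 [ 0.4935 -0.2923  0.044 ]
both (np.float64(0.5456413217853656), np.float64(-0.1116872779862933), np.float64(40.49961368814609), np.float64(378.25))
top (np.float64(0.510348885690333), np.float64(-0.09547405662152525), np.float64(44.65502991308466), np.float64(295.3125))
scene (np.float64(0.5464907086525531), np.float64(-0.10979988682019515), np.float64(33.65759186003833), np.float64(78.0))
```

```bash
python3 - <<'E'
from st import *
p=snap('top'); im=cv2.imread('pics/top0.png'); hsv=cv2.cvtColor(im,cv2.COLOR_BGR2HSV)
m=np.zeros((420,560),np.float32); r=(slice(165,205),slice(308,345))
m[r]=((hsv[r][...,1]>80)).astype(np.float32); print(m.sum())
s=snap('scene'); c,ms,cf=blob(s,'stamp_mid',(317,238))
q0=(.545,-.11,np.radians(25))
print('top',fit([(p,m)],q0)); print('both',fit([(p,m),(s,ms.astype(np.float32))],q0))
f=fit([(p,m)],q0); sm=sil(p,(f[0],f[1],np.radians(f[2])))
a=im.copy(); cn,_=cv2.findContours((sm>.5).astype(np.uint8),0,2); a=cv2.resize(a[155:215,295:355],None,fx=8,fy=8,interpolation=cv2.INTER_CUBIC)
for k in cn: cv2.polylines(a,[((k-[295,155]+.5)*8).astype(int)],True,(0,255,0),1)
cv2.imwrite('pics/c11.png',a)
E
```

```text
184.0
top (np.float64(0.5486547005066165), np.float64(-0.10938365387669423), np.float64(26.52503315719644), np.float64(44.125))
both (np.float64(0.5494703937853321), np.float64(-0.11030384356213295), np.float64(25.961041634519027), np.float64(142.4375))
```

View pics/c11.png

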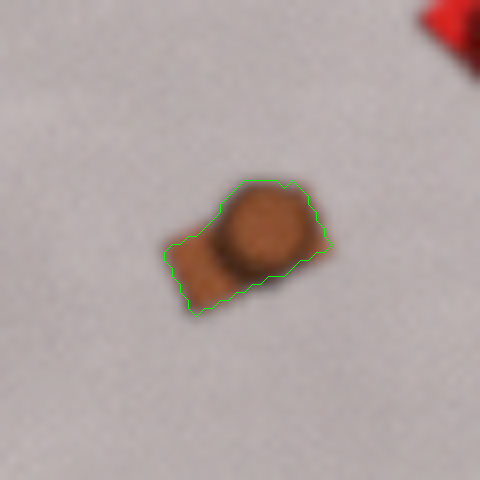

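The fit outline follows the brown stamp, sitting about 1 px high. So the stamp is at about (0.547,-0.110) with its foot turned +26°. The grip yaw is -64, and -96 at the tray.

Emit:
{"method": "send_rows", "body": {
  "deltas": [
    [[-0.045, -0.011, 0], -0.06],
    [[-0.09, -0.021, 0], -0.12],
    [[-0.135, -0.032, 0], -0.18],
    [[-0.18, -0.043, 0], -0.24],
    [[-0.22, -0.052, 0], -0.3]
  ],
  "gripper": 0.55
}}

```text
clock: 37.08
tool_pos: [0.5448, -0.1155, 0.2082]
orientation: [179.9, 0.0, -65.1]
force: [0.0, -0.2, -0.6]
opening: 0.0515
gripper_force: 0.0
```

Emit:
{"method": "send_rows", "body": {
  "deltas": [
    [[0, 0, 0], 0],
    [[0, 0, 0], 0],
    [[0, 0, 0], 0],
    [[0, 0, 0], 0],
    [[0, 0, 0], 0]
  ]
}}

```text
clock: 37.5
tool_pos: [0.5443, -0.1184, 0.2086]
orientation: [180.0, 0.0, -65.5]
force: [-0.7, -0.1, -0.4]
opening: 0.0482
gripper_force: 0.0
```

Emit:
{"method": "send_rows", "body": {
  "deltas": [
    [[-0.0082, -0.0075, 0], -0.017],
    [[-0.0082, -0.0075, 0.02], -0.017],
    [[-0.0082, -0.0075, 0.045], -0.017],
    [[-0.0082, -0.0075, 0.06], -0.017],
    [[-0.0082, -0.0075, 0.065], -0.017]
  ]
}}

```text
clock: 37.92
tool_pos: [0.5463, -0.1093, 0.155]
orientation: [179.8, 0.1, -63.9]
force: [0.4, 0.7, -0.3]
opening: 0.0482
gripper_force: 0.0
```

Emit:
{"method": "send_rows", "body": {
  "deltas": [
    [[0, 0, 0], 0],
    [[0, 0, 0], 0],
    [[0, 0, 0], 0],
    [[0, 0, 0], 0],
    [[0, 0, 0], 0]
  ]
}}

```text
clock: 38.33
tool_pos: [0.5478, -0.1089, 0.1578]
orientation: [-179.9, -0.0, -63.8]
force: [0.2, -0.8, 0.4]
opening: 0.0486
gripper_force: 0.0
```

```bash
python3 - <<'E'
from st import *
o=ctrl.get_obs(); print(o['tool_pos'],o['orientation'],o['opening'])
p=snap('top'); s=snap('scene')
b=blob(s,'stamp_mid',(317,238)); print(b[0],b[1].sum()); print(fit([(s,b[1].astype(np.float32))],(.547,-.11,np.radians(26))))
cv2.imwrite('pics/c12.png',cv2.cvtColor(cv2.resize(np.hstack([s['color'][170:260,260:390],p['color'][140:230,270:400]]),None,fx=3,fy=3,interpolation=cv2.INTER_CUBIC),cv2.COLOR_RGB2BGR))
E
```

```text
[ 0.5478 -0.1089  0.1578] [-179.924    -0.0282  -63.8451] 0.04862995973202746
[319.872 239.19 ] 278
(np.float64(0.5470071910502907), np.float64(-0.10964270753515983), np.float64(25.87424163006979), np.float64(64.6875))
```

View pics/c12.png

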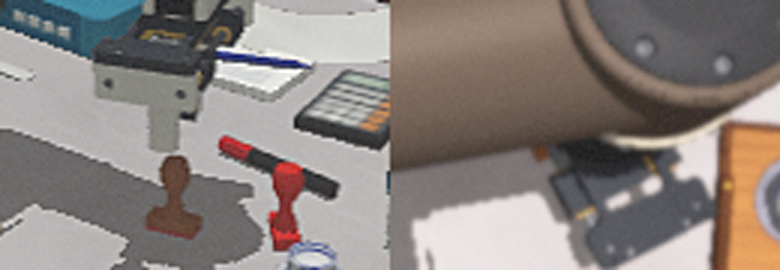

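The finger stands right over the brown stamp's knob (crop (175,190)), with the red one at (287,205) clear. The fit agrees to 1 mm. That was the last permitted picture, so I go on by numbers.

Emit:
{"method": "send_rows", "body": {
  "deltas": [
    [[0, 0, 0.015], 0],
    [[0, 0, 0.035], 0],
    [[0, 0, 0.055], 0],
    [[0, 0, 0.068], 0],
    [[0, 0, 0.075], 0]
  ]
}}

```text
clock: 38.9
tool_pos: [0.5468, -0.109, 0.0957]
orientation: [179.9, 0.0, -63.9]
force: [-0.9, 0.1, 0.9]
opening: 0.0481
gripper_force: 0.0
```

Emit:
{"method": "send_rows", "body": {
  "deltas": [
    [[0, 0, 0], 0],
    [[0, 0, 0], 0],
    [[0, 0, 0], 0],
    [[0, 0, 0], 0],
    [[0, 0, 0], 0]
  ]
}}

```text
clock: 39.32
tool_pos: [0.5478, -0.1089, 0.0977]
orientation: [-179.9, -0.0, -63.8]
force: [0.4, 0.3, 0.6]
opening: 0.0481
gripper_force: 0.0
```

Emit:
{"method": "send_rows", "body": {
  "deltas": [
    [[0, 0, 0], 0],
    [[0, 0, 0], 0],
    [[0, 0, 0], 0],
    [[0, 0, 0], 0],
    [[0, 0, 0], 0]
  ],
  "gripper": 0.15
}}

```text
clock: 39.73
tool_pos: [0.5474, -0.1089, 0.097]
orientation: [180.0, -0.0, -63.8]
force: [-1.1, -0.0, 0.5]
opening: 0.0235
gripper_force: 30.0
```

Emit:
{"method": "send_rows", "body": {
  "deltas": [
    [[0, 0, 0], 0],
    [[0, 0, 0], 0],
    [[0, 0, 0], 0],
    [[0, 0, 0], 0],
    [[0, 0, 0], 0]
  ]
}}

```text
clock: 40.15
tool_pos: [0.5474, -0.109, 0.097]
orientation: [180.0, -0.0, -63.8]
force: [-1.0, -0.3, 2.1]
opening: 0.0237
gripper_force: 30.0
```

Emit:
{"method": "send_rows", "body": {
  "deltas": [
    [[0, 0, -0.01], 0],
    [[0, 0, -0.03], 0],
    [[0, 0, -0.06], 0],
    [[0, 0, -0.09], 0],
    [[0, 0, -0.12], 0]
  ]
}}

```text
clock: 40.57
tool_pos: [0.5472, -0.1089, 0.1943]
orientation: [180.0, 0.0, -63.8]
force: [1.0, 0.9, -1.1]
opening: 0.0235
gripper_force: 30.0
```

Emit:
{"method": "send_rows", "body": {
  "deltas": [
    [[0, 0, 0], 0.07],
    [[0, 0, 0], 0.14],
    [[0, 0, 0], 0.21],
    [[0, 0, 0], 0.28],
    [[0, 0, 0], 0.358]
  ]
}}

```text
clock: 40.98
tool_pos: [0.5474, -0.1089, 0.1935]
orientation: [-180.0, 0.0, -96.4]
force: [0.6, -0.6, -0.1]
opening: 0.0239
gripper_force: 30.0
```

Emit:
{"method": "send_rows", "body": {
  "deltas": [
    [[0, 0, 0], 0],
    [[0, 0, 0], 0],
    [[0, 0, 0], 0],
    [[0, 0, 0], 0],
    [[0, 0, 0], 0]
  ]
}}

```text
clock: 41.4
tool_pos: [0.5474, -0.1089, 0.193]
orientation: [180.0, 0.0, -96.0]
force: [0.2, 0.9, -0.2]
opening: 0.0234
gripper_force: 30.0
```

```bash
python3 - <<'E'
from st import *
o=ctrl.get_obs(); z0=o['tool_pos'][2]-.097
for n in('scene','top'):
    p=snap(n); uv=proj(p,[.5474,-.109,z0+.0345])[0]; b=blob(p,'stamp_mid',uv); print(n,uv,b[0],b[1].sum(),b[2])
    ys,xs=np.nonzero(b[1]); print(xs.min(),xs.max(),ys.min(),ys.max())
    if n=='scene':
        print(fit([(p,b[1].astype(np.float32))],(.547,-.109,np.radians(-6)),z0))
        sm=sil(p,(.5474,-.109,np.radians(-6)),z0)>.5; Y,X=np.nonzero(sm); print(X.min(),X.max(),Y.min(),Y.max())
        for y in range(ys.min(),ys.max()+1,2): print(y,xs[ys==y].min(),xs[ys==y].max(),'|',*( (X[Y==y].min(),X[Y==y].max()) if (Y==y).any() else ()))
E
```

```text
scene [318.6476 199.3649] [319.816 206.304] 224 0.72
312 327 187 216
(np.float64(0.5480784988081602), np.float64(-0.11062919573829177), np.float64(-23.527821086868023), np.float64(124.8125))
310 327 185 216
187 319 322 | 315 323
189 319 323 | 314 324
191 318 324 | 314 324
193 318 324 | 314 324
195 318 323 | 314 324
197 319 322 | 314 324
199 319 321 | 315 323
201 318 321 | 315 322
203 318 321 | 315 322
205 314 321 | 312 322
207 312 322 | 310 323
209 312 325 | 310 326
211 313 326 | 311 327
213 315 326 | 315 327
215 318 325 | 318 325
top [330.7674 178.9507] [302.008 271.614] 228 0.77
293 309 261 282
```

The held stamp is upright, with its foot aligned to within about 1 px of the prediction. Raise 32 mm to clear the small jar, then go over the stamp recess.

Emit:
{"method": "send_rows", "body": {
  "deltas": [
    [[0.005, 0.001, -0.015], 0],
    [[0.025, 0.003, -0.03], 0],
    [[0.06, 0.007, -0.04], 0],
    [[0.1, 0.0114, -0.04], 0],
    [[0.14, 0.016, -0.04], 0]
  ]
}}

```text
clock: 42.02
tool_pos: [0.523, -0.2197, 0.2258]
orientation: [-179.9, 0.0, -96.0]
force: [-0.2, -0.2, -1.3]
opening: 0.0237
gripper_force: 30.0
```

Emit:
{"method": "send_rows", "body": {
  "deltas": [
    [[0.04, 0.0046, 0], 0],
    [[0.08, 0.009, 0], 0],
    [[0.12, 0.0137, 0], 0],
    [[0.15, 0.017, 0], 0],
    [[0.18, 0.0205, 0], 0]
  ]
}}

```text
clock: 42.43
tool_pos: [0.4907, -0.362, 0.2249]
orientation: [180.0, 0.0, -96.1]
force: [0.6, 0.4, -0.2]
opening: 0.0236
gripper_force: 30.0
```

Emit:
{"method": "send_rows", "body": {
  "deltas": [
    [[0.02, 0.002, 0], 0],
    [[0.035, 0.004, 0], 0],
    [[0.035, 0.004, 0], 0],
    [[0.035, 0.004, 0.015], 0],
    [[0.035, 0.004, 0.04], 0]
  ]
}}

```text
clock: 42.85
tool_pos: [0.4864, -0.3883, 0.1948]
orientation: [-179.8, -0.1, -96.0]
force: [0.3, -1.0, -0.4]
opening: 0.0237
gripper_force: 30.0
```

Emit:
{"method": "send_rows", "body": {
  "deltas": [
    [[0, 0, 0.03], 0],
    [[0, 0, 0.055], 0],
    [[0, 0, 0.07], 0],
    [[0, 0, 0.075], 0],
    [[0, 0, 0.075], 0]
  ]
}}

```text
clock: 43.27
tool_pos: [0.4851, -0.3874, 0.1322]
orientation: [179.9, 0.0, -96.0]
force: [-0.6, 0.0, 0.3]
opening: 0.0237
gripper_force: 30.0
```

Emit:
{"method": "send_rows", "body": {
  "deltas": [
    [[0, 0, 0], 0],
    [[0, 0, 0], 0],
    [[0, 0, 0], 0],
    [[0, 0, 0], 0],
    [[0, 0, 0], 0]
  ]
}}

```text
clock: 43.68
tool_pos: [0.4854, -0.388, 0.1337]
orientation: [-179.9, -0.0, -96.1]
force: [-0.9, -0.8, -0.8]
opening: 0.0237
gripper_force: 30.0
```

```bash
python3 - <<'E'
from st import *
o=ctrl.get_obs(); t=o['tool_pos']; z0=t[2]-.097; print(t,o['orientation'],o['opening'])
p=snap('scene'); uv=proj(p,[*t[:2],z0+.0345])[0]; b=blob(p,'stamp_mid',uv); print(uv,b[0],b[1].sum(),b[2])
ys,xs=np.nonzero(b[1]); sm=sil(p,(t[0],t[1],np.radians(-6)),z0)>.5; Y,X=np.nonzero(sm)
for y in range(max(ys.min(),Y.min()),max(ys.max(),Y.max())+1,3): print(y,*((xs[ys==y].min(),xs[ys==y].max()) if (ys==y).any() else ()),'|',*((X[Y==y].min(),X[Y==y].max()) if (Y==y).any() else ()))
E
```

```text
[ 0.4854 -0.388   0.1337] [-179.9343   -0.0179  -96.071 ] 0.023660494942603753
[399.8303 279.3351] [403.984 289.506] 307 0.63
268 405 406 | 395 408
271 402 408 | 394 408
274 402 407 | 394 408
277 401 406 | 394 407
280 401 403 | 395 406
283 401 402 | 391 404
286 388 403 | 387 404
289 388 405 | 386 406
292 391 409 | 389 411
295 395 410 | 394 410
298 399 409 | 399 408
```

Emit:
{"method": "send_rows", "body": {
  "deltas": [
    [[0, 0, 0.007], 0],
    [[0, 0, 0.015], 0],
    [[0, 0, 0.023], 0],
    [[0, 0, 0.03], 0],
    [[0, 0, 0.034], 0]
  ]
}}

```text
clock: 44.2
tool_pos: [0.4847, -0.3877, 0.1043]
orientation: [179.9, 0.0, -96.1]
force: [0.7, 0.2, -0.7]
opening: 0.0238
gripper_force: 30.0
```

Emit:
{"method": "send_rows", "body": {
  "deltas": [
    [[0, 0, 0.001], 0],
    [[0, 0, 0.002], 0],
    [[0, 0, 0.003], 0],
    [[0, 0, 0.004], 0],
    [[0, 0, 0.004], 0]
  ]
}}

```text
clock: 44.62
tool_pos: [0.4855, -0.3881, 0.103]
orientation: [-180.0, -0.0, -96.1]
force: [0.1, 0.5, 1.3]
opening: 0.0239
gripper_force: 30.0
```

Emit:
{"method": "send_rows", "body": {
  "deltas": [
    [[0, 0, 0.0005], 0],
    [[0, 0, 0.001], 0],
    [[0, 0, 0.001], 0],
    [[0, 0, 0.001], 0],
    [[0, 0, 0.001], 0]
  ]
}}

```text
clock: 45.03
tool_pos: [0.4857, -0.3882, 0.103]
orientation: [-179.9, -0.0, -96.0]
force: [-0.5, 1.2, 7.4]
opening: 0.0239
gripper_force: 30.0
```

Emit:
{"method": "send_rows", "body": {
  "deltas": [
    [[0, 0, 0], 0],
    [[0, 0, 0], 0],
    [[0, 0, 0], 0],
    [[0, 0, 0], 0],
    [[0, 0, 0], 0]
  ],
  "gripper": 0.6
}}

```text
clock: 45.45
tool_pos: [0.4851, -0.3879, 0.1015]
orientation: [180.0, 0.0, -96.1]
force: [0.5, -0.1, -0.5]
opening: 0.05
gripper_force: 0.0
```

Emit:
{"method": "send_rows", "body": {
  "deltas": [
    [[0, 0, -0.01], 0],
    [[0, 0, -0.04], 0],
    [[0, 0, -0.08], 0],
    [[0, 0, -0.12], 0],
    [[0, 0, -0.16], 0]
  ]
}}

```text
clock: 45.87
tool_pos: [0.4849, -0.3879, 0.2316]
orientation: [180.0, -0.0, -96.1]
force: [1.0, -0.0, 0.5]
opening: 0.0528
gripper_force: 0.0
```

Emit:
{"method": "send_rows", "body": {
  "deltas": [
    [[0, 0, 0], 0],
    [[0, 0, 0], 0],
    [[0, 0, 0], 0],
    [[0, 0, 0], 0],
    [[0, 0, 0], 0]
  ]
}}

```text
clock: 46.28
tool_pos: [0.4847, -0.3877, 0.2286]
orientation: [179.9, 0.0, -96.1]
force: [0.5, 0.0, 0.4]
opening: 0.053
gripper_force: 0.0
```

```bash
python3 - <<'E'
from st import *
o=ctrl.get_obs(); print(o['tool_pos'])
p=snap('scene'); t=snap('top')
b=blob(p,'stamp_mid',proj(p,[.4855,-.388,.04])[0]); print(b[0],b[1].sum(),b[2])
for z in(0,.006,.012): print('stamp',z,fit([(p,b[1].astype(np.float32))],(.485,-.388,np.radians(-6)),z))
for k,X in [('jar_small_mid',(.496,-.2915,.044)),('jar_large_mid',(.496,.3433,.049)),('weight_large_mid',(.4925,.2437,.027)),('pestle_mid',(.4033,.306,.018)),('weight_mid_mid',(.4317,.1088,.014)),('weight_small_mid',(.4286,-.0109,.011)),('stamp_mid',(.356,-.05,.0345)),('stamp_mid',(.317,-.131,.0345))]:
    for n,q in(('scene',p),('top',t)):
        b=blob(q,k,proj(q,X)[0])
        if b: ys,xs=np.nonzero(b[1]); print(k,n,len(xs),(b[0]-proj(q,X)[0]),ray(q,(xs.mean(),ys.mean()),X[2]))
E
```

```text
[ 0.4847 -0.3877  0.2286]
[353.192 239.988] 216 0.82
stamp 0 (np.float64(0.5033574987294491), np.float64(-0.3726049099499217), np.float64(-59.831279104311136), np.float64(643.375))
stamp 0.006 (np.float64(0.4973564337423262), np.float64(-0.3698932045113536), np.float64(-59.29623907538874), np.float64(647.9375))
stamp 0.012 (np.float64(0.4980286803650358), np.float64(-0.36802625600137173), np.float64(-60.029255297843854), np.float64(648.1875))
jar_small_mid scene 772 [-1.2141  0.0671] [ 0.4934 -0.2925  0.044 ]
jar_large_mid scene 504 [-0.7107 -2.5406] [0.4959 0.3442 0.049 ]
jar_large_mid top 852 [-2.7446  0.305 ] [0.4963 0.3472 0.049 ]
weight_large_mid scene 152 [1.8061 2.5318] [0.4864 0.2377 0.027 ]
weight_large_mid top 263 [ 0.7741 -1.9498] [0.4907 0.243  0.027 ]
pestle_mid scene 151 [ 0.6062 -0.4674] [0.4001 0.3033 0.018 ]
pestle_mid top 398 [-0.978  -2.9924] [0.4025 0.3034 0.018 ]
weight_mid_mid scene 75 [-1.3653 -1.8715] [0.4288 0.1037 0.014 ]
weight_small_mid scene 50 [1.0896 2.1977] [ 0.4257 -0.0151  0.011 ]
weight_small_mid top 50 [-0.9025  3.0206] [ 0.4285 -0.011   0.011 ]
stamp_mid scene 247 [ 1.8288 -0.6633] [ 0.3548 -0.0517  0.0345]
stamp_mid top 211 [ 2.8608 -1.0771] [ 0.3597 -0.0487  0.0345]
stamp_mid scene 322 [1.1859 2.4905] [ 0.3084 -0.139   0.0345]
stamp_mid top 178 [0.5181 0.1761] [ 0.317  -0.1283  0.0345]
```

The network missed the placed stamp, since the gripper is probably in the way. I'll back off and check again.

Emit:
{"method": "send_rows", "body": {
  "deltas": [
    [[-0.04, 0, -0.02], 0],
    [[-0.08, 0, -0.04], 0],
    [[-0.12, 0, -0.06], 0],
    [[-0.16, 0, -0.08], 0],
    [[-0.2, 0, -0.1], 0]
  ]
}}

```text
clock: 47.65
tool_pos: [0.5019, -0.2275, 0.3106]
orientation: [-180.0, -0.0, -96.1]
force: [0.5, -0.8, -0.7]
opening: 0.0526
gripper_force: 0.0
```

Emit:
{"method": "send_rows", "body": {
  "deltas": [
    [[-0.04, 0, 0], 0],
    [[-0.08, 0, 0], 0],
    [[-0.12, 0, 0], 0],
    [[-0.16, 0, 0], 0],
    [[-0.16, 0, 0], 0]
  ]
}}

```text
clock: 48.07
tool_pos: [0.5161, -0.0976, 0.3102]
orientation: [-179.9, 0.1, -95.9]
force: [0.3, -0.8, -0.2]
opening: 0.0526
gripper_force: 0.0
```

```bash
python3 - <<'E'
from st import *
o=ctrl.get_obs(); print(o['tool_pos'])
V=[]
for n in('scene','top'):
    p=snap(n); uv=proj(p,[.4855,-.388,.04])[0]; b=blob(p,'stamp_mid',uv); print(n,uv,b[0],b[1].sum(),b[2])
    if np.hypot(*(b[0]-uv))<15:
        m=b[1].astype(np.float32)
        for z in(0,.006,.012): print('stamp',z,fit([(p,m)],(.485,-.388,np.radians(-6)),z))
E
```

```text
[ 0.5161 -0.0976  0.3102]
scene [398.0951 291.935 ] [398.216 299.88 ] 419 0.9
stamp 0 (np.float64(0.4921527076363861), np.float64(-0.38538868789439634), np.float64(-14.506432751656476), np.float64(102.75))
stamp 0.006 (np.float64(0.4854968593507445), np.float64(-0.3889376310502478), np.float64(-17.56984426376706), np.float64(112.375))
stamp 0.012 (np.float64(0.4782194406191007), np.float64(-0.3929766182318875), np.float64(-16.51312362325383), np.float64(118.6875))
top [455.9905 209.658 ] [452.592 208.698] 302 0.49
stamp 0 (np.float64(0.4848689174628033), np.float64(-0.3912079809293999), np.float64(-10.982534918512089), np.float64(25.125))
stamp 0.006 (np.float64(0.4844483288662862), np.float64(-0.3888679576686807), np.float64(-10.2368468874167), np.float64(26.6875))
stamp 0.012 (np.float64(0.484240700998136), np.float64(-0.3865769719490227), np.float64(-10.211531101552707), np.float64(28.0625))
```

Both views agree that the stamp stands upright at (0.485,-0.389), seated 6 mm up. All five parts are placed, so I'm handing in.

```bash
python3 -c "
from plant import ctrl
print(ctrl.close_job())"
```

```text
the job is handed in; nothing more can be done
None
```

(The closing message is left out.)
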